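Rack the weld test coupons in order of length

TASK

Get the four steel weld test coupons ready for inspection: lay them on the rack in order of length, the longest on the rest next to the rack's lifting grip, the shortest on the farthest rest, each flat across both rails in the middle of its own rest. Three lie loose in front of the rack; the longest is still in the toggle-clamp fixture, so tip the red handle well back to open the clamp before you slide that one out, and leave the clamp open.

Things in the scene. Friction and masses are not known exactly. Their poses are not given: they have to be found in the camera images.
- coupon_80_mid (a point): shortest flat mild-steel weld test coupon, 80 mm long, 30 mm wide, 10 mm thick, with a 3 mm high bead along the middle of its top (sides plain). Point: its centre, half-way up; y axis along its length, x across its width, z up. About 0.19 kg. Lies flat on the worktop at the start.
- coupon_100_mid (a point): second shortest flat mild-steel weld test coupon, 100 mm long, 50 mm wide, 6 mm thick, with a 3 mm high bead along the middle of its top (sides plain). Point: its centre, half-way up; y axis along its length, x across its width, z up. About 0.24 kg. Lies flat on the worktop at the start.
- coupon_120_mid (a point): second longest flat mild-steel weld test coupon, 120 mm long, 40 mm wide, 5 mm thick, with a 3 mm high bead along the middle of its top (sides plain). Point: its centre, half-way up; y axis along its length, x across its width, z up. About 0.19 kg. Lies flat on the worktop at the start.
- coupon_140_mid (a point): longest flat mild-steel weld test coupon, 140 mm long, 45 mm wide, 6.5 mm thick, a 2 mm high bead across its middle. Point: its centre, half-way up; y axis along its length, x across its width, z up. About 0.31 kg. At the start it lies on the fixture's 10 mm thick plate; the clamp arm's foot is down on the half nearer the red handle, 27 mm from its centre. Its other end juts 25 mm past the plate.
- clamp_handle (a point): red handle of the toggle clamp, grip 20 mm thick, upright from z 99 to 177 mm when closed (start). Point: mid-grip, z 150 mm, moving with it; x axis along the level hinge; y level, away from the clamped coupon. Hinge line: 20 mm to -y, 113 mm to -z of the point. Tip its top towards +y, up to 1.31 rad (8 N; stays put): the linked arm swings up 1.27 times as far. Lean of its z axis = angle opened.
- rack_grip: lifting grip at one end of the rack: arch of dark bar with a black 16 mm sleeve, 68 mm wide, 52 mm high. Origin on the worktop under its middle; y axis along the rack (which is on its +y or its -y side), x across. Rack: fixed, two steel rails 12 mm wide, 54 mm between centre lines, open between; its other end has a small flat plate. Middles of the rests lie 61, 137, 213, 289 mm from the grip.
- rest_a: one of the rack's four rests, 76 mm apart in a row; which is nearest the grip varies. Two black rubber pads 58 mm long, one on each rail, for a coupon to bridge; low dowels (8 mm above the pads, on the rails only) part the rests. Origin: middle of the rest, between the rails, level with the pads' top, 17 mm above the worktop; x axis across the rack (the way a coupon's length lies), y along it.
- rest_b: one of the rack's four rests, 76 mm apart in a row; which is nearest the grip varies. Two black rubber pads 58 mm long, one on each rail, for a coupon to bridge; low dowels (8 mm above the pads, on the rails only) part the rests. Origin: middle of the rest, between the rails, level with the pads' top, 17 mm above the worktop; x axis across the rack (the way a coupon's length lies), y along it.
- rest_c: one of the rack's four rests, 76 mm apart in a row; which is nearest the grip varies. Two black rubber pads 58 mm long, one on each rail, for a coupon to bridge; low dowels (8 mm above the pads, on the rails only) part the rests. Origin: middle of the rest, between the rails, level with the pads' top, 17 mm above the worktop; x axis across the rack (the way a coupon's length lies), y along it.
- rest_d: one of the rack's four rests, 76 mm apart in a row; which is nearest the grip varies. Two black rubber pads 58 mm long, one on each rail, for a coupon to bridge; low dowels (8 mm above the pads, on the rails only) part the rests. Origin: middle of the rest, between the rails, level with the pads' top, 17 mm above the worktop; x axis across the rack (the way a coupon's length lies), y along it.
Things that resemble listed ones, but are neither listed nor needed, are in the scene too. What is shaped like the part that bears coupon_140_mid but blue is not meant.

How it is judged:
By the outcome, as a careful person would: the job done as asked, in the order asked, and still so for the second after the job is handed in, with the robot touching nothing.
It also fails if it takes over 122 s, if anything falls off the work surface, if the arm or the gripper's body presses on something with over 40 N, if the wrist force passes 120 N, or if a joint passes its speed limit or range.

ROBOT

A 6-joint arm with a two-finger parallel gripper is mounted at the origin on a cart in front of the work surface, level with it; the furniture and walls round the work are solid. World frame = base frame: x ahead of the robot, y to its left, z up, the work surface at z = 0. Lengths are in mm, angles in rad, forces in N, time in s.
With the tool pointing down it reaches from about 275 to 750 mm from the base axis. Payload 10.2 kg.
Tool frame: the origin (TCP) lies midway between the tips of the shut fingers; the grasp point (between the pads) lies 19 mm behind it (ctrl.hold_point_z is the distance from the TCP to the grasp point, in mm); z points along the fingers, y is the direction in which the jaws open and shut (so a half turn about z gives the same grasp; the last joint's range is limited). The gripper opens to 85 mm and grips with 20 to 120 N. Pads are 22 mm wide; open, the fingers measure 114 mm over their backs; the gripper's body (76 mm by 85 mm) begins 54 mm behind the grasp point. The pads swing forward as they close: fully open they stand 13 mm farther back than shut.
Start: joints at [-1.379, 0.313, 1.498, -0, 1.331, -0.223], TCP at [211.567, -480.49, 231.294] pointing down, gripper open.
Joint ranges: [-2.94, 2.94], [-0.97, 2.17], [0.19, 2.56], [-1.23, 4.37], [0.02, 3.11], [-2.88, 2.88]. Speed limits (rad/s): [2.39, 2.39, 3.01, 3.14, 3.14, 3.14].

INTERFACE

Orientations are given as a unit quaternion [w, x, y, z].
In Python, from rig import ctrl, capture, get_calibration, ticket, search_frame, outline_of gives the robot as it stands. The module is installed in compiled form; this text tells all that it offers.
- The arm moves only by the tool servo_tool, never from a script. Its argument "motion" is a list of rows, each an object with "dr": the turn, a rotation vector about the tool's x, y, z in units of 10 degrees (1.0 is 10 degrees), a list of three; "delta_pos": the shift along the tool's x, y, z in units of 50 mm (1.0 is 50 mm), a list of three; "hand": the opening, from 0 (shut) to 1 (fully open). In form: [{"dr": [ax, ay, az], "delta_pos": [x, y, z], "hand": hand}, ...]. A call has 1 to 20 rows; each row shifts and turns the pose as measured when the row begins, along the tool's axes as they then stand; what a row does not reach is not made up. A row lasts 1/8 s, in which the tool goes at most 62.5 mm and 10.7 degrees, less where a joint would pass 70% of its speed; a pose out of reach is approached as far as the arm can. A call is refused whole if a number of a shift passes 1 or a number of a turn 1, either way. A call with a gripper value outside its range is refused whole. The fingers move at their own pace and stop on an object; "squeeze" is the grip in N (left out, the last holds). Time passes only in rows, so rows that do not move let the fingers close. It gives the time, the measured TCP pose, the force and the opening at its end, in the units of the state.
- ctrl.sense(): the state, without advancing time (a new reading comes with each control period).
- capture(name): name is "scene" or "side" or "wrist"; returns (picture, depth): 400x640x3 uint8, red, green, blue; 400x640 float32, mm along the optical axis (not along the pixel's ray), 0 where there is no reading.
- get_calibration(name): a dict with "camera_matrix" (3x3 intrinsics, pixels), "T" (4x4, takes a point from camera to world coordinates). Camera axes: x right, y down, z forward; pixel columns grow to the right and rows downward; lengths in mm; the calibration is good to about 2 mm. A picture is of the moment at which its call begins: read the wrist's pose just before it. get_calibration takes no time and is no camera call; for the wrist camera it gives the pose at the moment of the call.
- ticket.finish_job(): hands the job in, once; it reports no verdict.
Trained networks look in the newest picture that a camera, given by its name, has taken for a name from the list of things; names that differ only in an ending like _2 or _b are one class to them, and where a whole thing is asked for, a point or a joint stands for the part that bears it (a point fixed in the world has none). Each returns a list of dicts, best first, with "score" (0 to 1); they miss things now and then, are a little off and sometimes report something else, mostly with a low value. They report only what shows in the picture. A call takes as long as a camera call. They do not tell look-alikes from the thing itself.
- search_frame(camera, label): "bbox" ([left, top, right, bottom] in pixels, round what is visible of it).
- outline_of(camera, label): "pixels" (400x640 bool, what is visible of it) and "bbox" ([left, top, right, bottom] in pixels, round what is visible of it).
The state is a dict: "time_s": time; "joints": joint angles; "dq": joint speeds; "tau": joint torques, N m; "eef_pos": TCP position; "ee_rot": TCP orientation; "force": force on the tool from outside, world axes, zero at the start; "wrist_torque": the same for the moment, N m; "grip_width": opening from 0.0 (shut) to 1.0 (fully open).
Only numpy, scipy, OpenCV 4.12 (cv2) and the standard library are available. Lean on these libraries where they do the work, as an engineer would, in place of code of your own. Each camera call takes 0.05 s, during which the arm holds its last target.

## Working session

There is one attempt and no reset: what is moved stays moved. The work goes in short steps, Python scripts to look and compute and a tool call to move; the robot and the scene stay as the last step left them, time stands still between calls to the robot, and variables do not carry over. Pictures are saved under pics/ and viewed, and the job is handed in when it is done.

Besides the shell and the picture viewer there is one more tool, called after "Call:" by a JSON object that holds its "method" and its "body". servo_tool: Moves the arm, as the interface text tells. Its arguments: {"type":"object","properties":{"motion":{"type":"array"},"squeeze":{"type":"number"}},"required":["motion"]}

```bash
mkdir -p pics; ls -la
python3 - <<'E'
from rig import ctrl,capture,get_calibration
import cv2,numpy as np
print(ctrl.sense())
for n in ['scene','side','wrist']:
    p,d=capture(n); cv2.imwrite(f'pics/{n}0.png',p[:,:,::-1]); np.save(f'{n}0.npy',d)
    c=get_calibration(n); print(n,np.round(c['camera_matrix'],1).tolist(),np.round(c['T'],3).tolist())
E
```

```text
total 12
drwxr-xr-x  3 agent agent 4096 Dec  7 15:57 .
drwxr-xr-x 23 root  root  4096 Dec  7 15:57 ..
drwxr-xr-x  2 agent agent 4096 Dec  7 15:57 pics
{'time_s': 0.0, 'joints': array([-1.37937314e+00,  3.13463473e-01,  1.49845588e+00,  6.33521366e-06,
        1.33099882e+00, -2.23358951e-01]), 'dq': array([ 0.0007572 ,  0.00038511, -0.00058243,  0.00156188, -0.00023056,
       -0.00052075]), 'tau': array([-8.63926634e-04, -4.12272084e+01, -2.59747374e+01, -2.17188344e-04,
        4.13221103e-03, -1.71148531e-05]), 'eef_pos': array([ 211.5287774 , -480.21290729,  230.72110909]), 'ee_rot': array([-6.62624528e-04,  9.78571384e-01,  2.05906793e-01,  1.36584731e-05]), 'force': array([ 0.41036234,  0.1637407 , -0.29490606]), 'wrist_torque': array([ 0.04170756,  0.0612603 , -0.0585991 ]), 'grip_width': 1.002847488132523}
scene [[474.7, 0.0, 322.0], [0.0, 474.7, 197.4], [0.0, 0.0, 1.0]] [[-0.459, -0.439, 0.772, -493.024], [-0.888, 0.246, -0.389, 465.193], [-0.019, -0.864, -0.503, 714.867], [0.0, 0.0, 0.0, 1.0]]
side [[472.8, 0.0, 315.6], [0.0, 472.8, 201.4], [0.0, 0.0, 1.0]] [[0.957, -0.167, 0.238, 53.255], [-0.291, -0.547, 0.785, -1185.932], [-0.001, -0.82, -0.572, 989.957], [0.0, 0.0, 0.0, 1.0]]
wrist [[330.6, 0.0, 321.3], [0.0, 330.6, 201.8], [0.0, 0.0, 1.0]] [[0.402, -0.878, -0.258, 277.839], [-0.915, -0.386, -0.112, -451.645], [-0.001, 0.282, -0.96, 373.115], [0.0, 0.0, 0.0, 1.0]]
```

View pics/scene0.png

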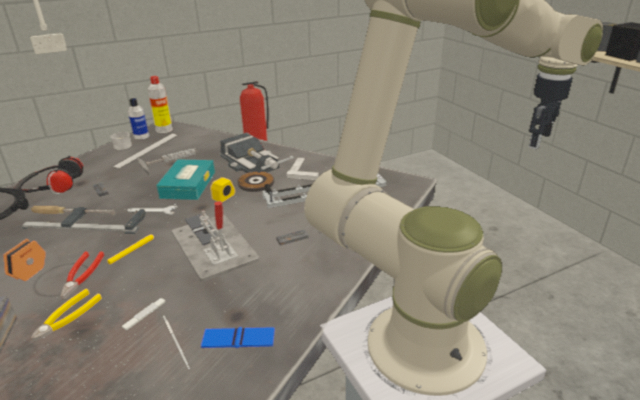

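View pics/side0.png

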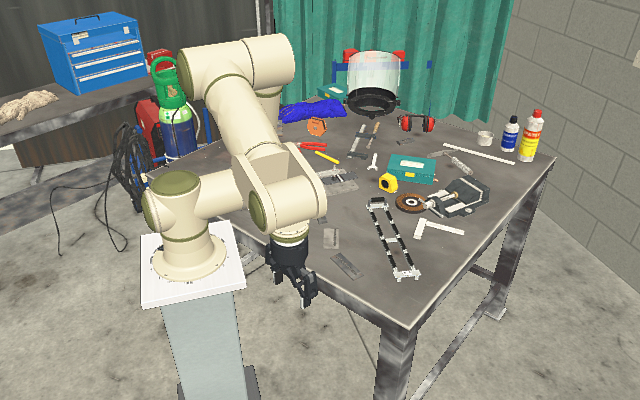

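View pics/wrist0.png

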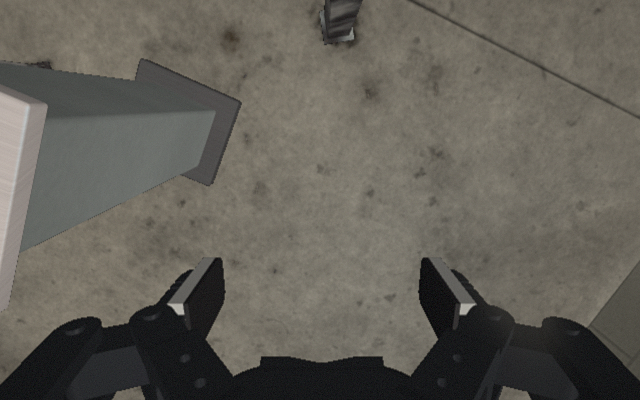

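Run:
```python
import cv2
s=cv2.imread('pics/side0.png')
cv2.imwrite('pics/side0a.png',cv2.resize(s[130:290,280:480],None,fx=4,fy=3.75,interpolation=cv2.INTER_CUBIC)[:600])
s=cv2.imread('pics/scene0.png')
cv2.imwrite('pics/scene0a.png',cv2.resize(s[130:290,140:340],None,fx=4,fy=3.75,interpolation=cv2.INTER_CUBIC)[:600])
```

```text
(no output)
```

View pics/side0a.png

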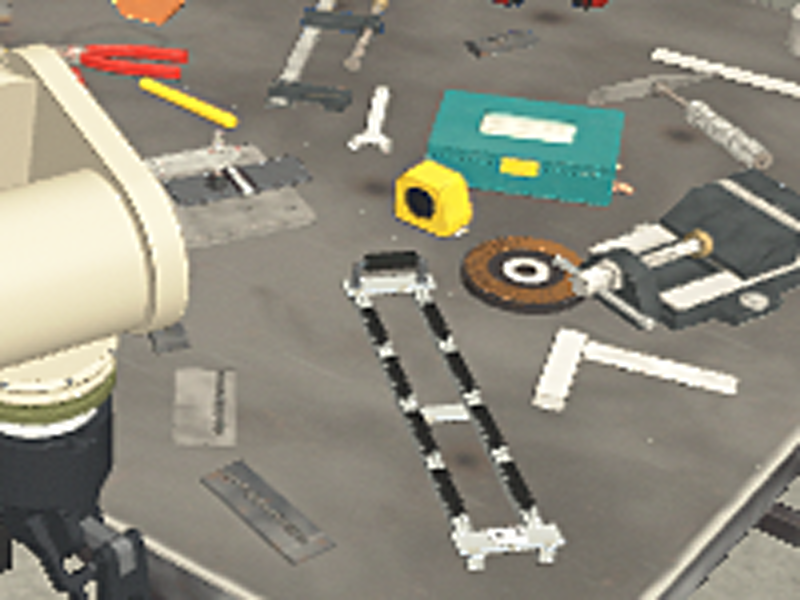

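View pics/scene0a.png

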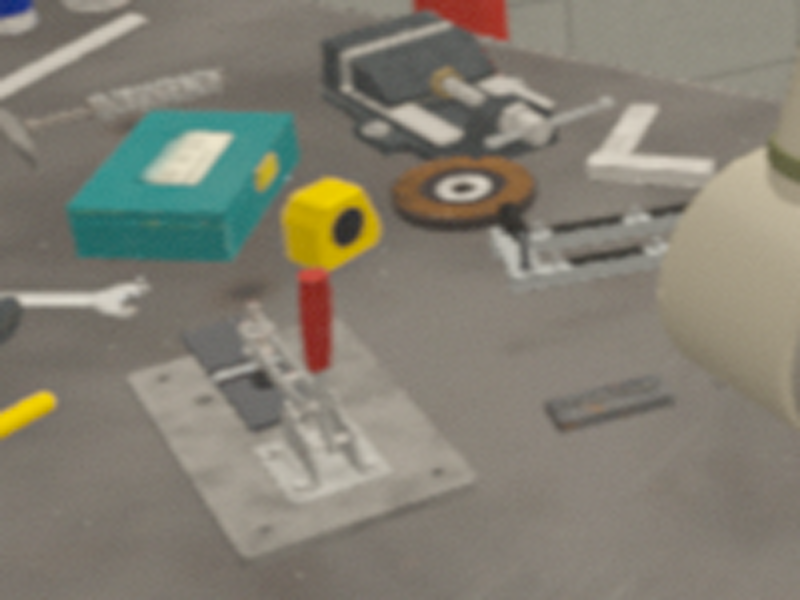

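```bash
cat > h.py <<'E'
import numpy as np,cv2
from scipy.spatial.transform import Rotation as R
from rig import ctrl,capture,get_calibration,ticket,search_frame,outline_of
def rot(q): return R.from_quat([q[1],q[2],q[3],q[0]])
def snap(name,fn=None):
    c=get_calibration(name); p,d=capture(name)
    if fn: cv2.imwrite(f'pics/{fn}.png',p[:,:,::-1])
    return p,d,np.array(c['camera_matrix']),np.array(c['T'])
def cloud(d,K,T):
    v,u=np.mgrid[:400,:640]
    P=np.stack([(u-K[0,2])*d/K[0,0],(v-K[1,2])*d/K[1,1],d],-1)
    P=P@T[:3,:3].T+T[:3,3]; P[d<=0]=np.nan
    return P
def onplane(uv,z,K,T):
    uv=np.atleast_2d(uv).astype(float)
    r=np.c_[(uv[:,0]-K[0,2])/K[0,0],(uv[:,1]-K[1,2])/K[1,1],np.ones(len(uv))]@T[:3,:3].T
    s=(z-T[2,3])/r[:,2]
    return T[:3,3]+s[:,None]*r
def proj(X,K,T):
    X=np.atleast_2d(X); c=(X-T[:3,3])@T[:3,:3]
    return c[:,:2]/c[:,2:]*[K[0,0],K[1,1]]+[K[0,2],K[1,2]]
def delta(target,yaw=None):
    """units of delta_pos in tool frame to target pos (mm)"""
    s=ctrl.sense(); r=rot(s['ee_rot'])
    return r.inv().apply(np.array(target)-s['eef_pos'])/50
def yawof(q):
    y=rot(q).apply([0,1,0]); return np.arctan2(y[1],y[0])  # jaw direction
def plan(target,jaw=None,tilt=None):
    """target TCP (mm), jaw direction angle in world (rad, mod pi). Prints delta_pos, dr to pointing-down pose"""
    s=ctrl.sense(); r=rot(s['ee_rot'])
    dp=r.inv().apply(np.array(target)-s['eef_pos'])/50
    z=np.array([0,0,-1.]); 
    if jaw is None: jaw=yawof(s['ee_rot'])
    else:
        j0=yawof(s['ee_rot']); jaw=j0+(jaw-j0+np.pi/2)%np.pi-np.pi/2
    y=np.array([np.cos(jaw),np.sin(jaw),0]); x=np.cross(y,z)
    rt=R.from_matrix(np.c_[x,y,z]); dr=np.degrees((r.inv()*rt).as_rotvec())/10
    print('pos',np.round(s['eef_pos'],1),'t',round(s['time_s'],2),'jaw',round(np.degrees(yawof(s['ee_rot'])),1),'q6',round(s['joints'][5],2),'w',round(s['grip_width'],3),'F',np.round(s['force'],1))
    print('delta',np.round(dp,3).tolist(),'dr',np.round(dr,3).tolist(), 'tgtjaw',round(np.degrees(jaw),1))
E
python3 - <<'E'
from h import *
for n in ['scene','side']:
    d=np.load(n+'0.npy'); c=get_calibration(n);K=np.array(c['camera_matrix']);T=np.array(c['T'])
    P=cloud(d,K,T)
    pts={'scene':{'handle_top':(218,203),'handle_bot':(219,226),'platecorners1':(173,230),'pc2':(203,277),'pc3':(258,251),'pc4':(226,216),'c80a':(278,239),'c80b':(308,235),'grip':(267,188),'coup_farA':(190,217)},
    'side':{'c100':(331,238),'c120':(346,265),'grip':(377,198),'endplate':(407,274),'c80':(322,220)}}[n]
    for k,(u,v) in pts.items(): print(n,k,np.round(P[v,u]),np.round(onplane((u,v),0,K,T)[0]))
E
```

```text
scene handle_top [426. 263. 176.] [726. 197.   0.]
scene handle_bot [438. 266. 109.] [604. 230.   0.]
scene platecorners1 [630. 347.  10.] [646. 346.   0.]
scene pc2 [399. 328.  10.] [412. 326.  -0.]
scene pc3 [446. 177.  -1.] [445. 177.   0.]
scene pc4 [643. 198.   1.] [644. 198.  -0.]
scene c80a [457. 117.   9.] [469. 112.   0.]
scene c80b [445.  37.   2.] [447.  36.   0.]
scene grip [650.  67.  52.] [740.  35.   0.]
scene coup_farA [656. 294.  20.] [689. 289.   0.]
side c100 [451. -50.   4.] [452. -45.   0.]
side c120 [ 451. -191.    9.] [ 455. -182.    0.]
side grip [657.  60.  49.] [688. 125.   0.]
side endplate [ 602. -296.   25.] [ 616. -273.    0.]
side c80 [448.  41.  12.] [453.  57.   0.]
```

Run:
```python
from h import *
plan([530,-50,280],np.pi/2)
d=np.load('scene0.npy'); c=get_calibration('scene');K=np.array(c['camera_matrix']);T=np.array(c['T'])
P=cloud(d,K,T); print(P[338,220],P[338,260],P[188,222],P[312,145])
```

```text
pos [ 211.5 -480.3  230.9] t 0.15 jaw -66.2 q6 -0.22 w 1.003 F [0.2 1.  0.6]
delta [9.298, -5.31, -0.976] dr [-0.006, 0.0, 2.377] tgtjaw -90.0
[203.62360703 347.5671625    5.0245554 ] [164.12129345 278.06455375   6.84553268] [728.402388   177.83202394  44.36482045] [347.26787114 466.98860207   8.00064685]
```

Call:
{"method": "servo_tool", "body": {"motion": [{"dr": [0,0,0],"delta_pos": [0.3,-0.17,-0.2],"hand": 1},{"dr": [0,0,0],"delta_pos": [0.6,-0.35,-0.2],"hand": 1},{"dr": [0,0,0],"delta_pos": [0.78,-0.45,-0.2],"hand": 1},{"dr": [0,0,0],"delta_pos": [0.78,-0.45,-0.2],"hand": 1},{"dr": [0,0,0],"delta_pos": [0.78,-0.45,-0.1],"hand": 1},{"dr": [0,0,0],"delta_pos": [0.78,-0.45,0],"hand": 1},{"dr": [0,0,0],"delta_pos": [0.78,-0.45,0],"hand": 1},{"dr": [0,0,0],"delta_pos": [0.78,-0.45,0],"hand": 1},{"dr": [0,0,0],"delta_pos": [0.78,-0.45,0],"hand": 1},{"dr": [0,0,0],"delta_pos": [0.78,-0.45,0],"hand": 1},{"dr": [0,0,0.8],"delta_pos": [0.6,-0.35,0],"hand": 1},{"dr": [0,0,0.8],"delta_pos": [0.3,-0.17,0],"hand": 1},{"dr": [0,0,0.8],"delta_pos": [0,0,0],"hand": 1},{"dr": [0,0,0],"delta_pos": [0,0,0],"hand": 1}]}}

```text
time_s: 1.9
eef_pos: [496.7, -81.4, 286.5]
ee_rot: [0.0, 1.0, -0.005, 0.004]
force: [-0.7, -0.8, -1.2]
grip_width: 1.002
```

Run:
```python
from h import *
plan([530,-50,280],np.pi/2)
p,d,K,T=snap('wrist','w1'); np.savez('w1.npz',p=p,d=d,K=K,T=T)
```

```text
pos [496.7 -81.4 286.5] t 1.9 jaw -90.5 q6 1.18 w 1.002 F [-0.7 -0.8 -1.2]
delta [0.659, -0.634, 0.135] dr [0.006, -0.043, -0.052] tgtjaw -90.0
```

View pics/w1.png

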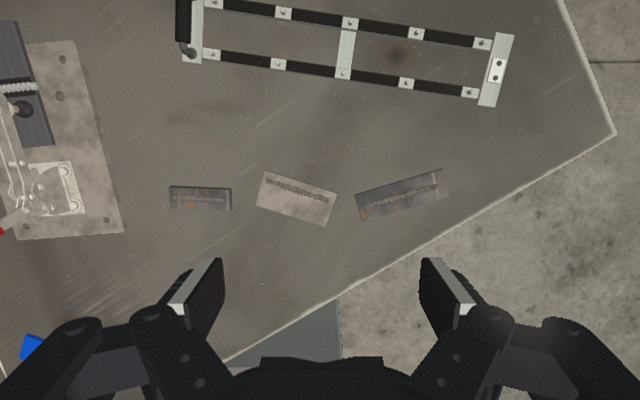

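Run:
```python
from h import *
p,d,K,T=snap('wrist')
P=cloud(d,K,T)
print('table z',np.nanmedian(P[240:250,150:170,2]))
for n,z in [('coupon_80_mid',10),('coupon_100_mid',6),('coupon_120_mid',5)]:
    for o in outline_of('wrist',n)[:5]:
        m=o['pixels'].astype(np.uint8)
        c=max(cv2.findContours(m,cv2.RETR_EXTERNAL,cv2.CHAIN_APPROX_NONE)[0],key=len)[:,0]
        X=onplane(c,z,K,T)[:,:2].astype(np.float32)
        (ctr,wh,a)=cv2.minAreaRect(X); 
        print(n,round(o['score'],2),o['bbox'],np.round(ctr,1),np.round(wh,1),round(a,1))
v=P[...,2]
for n in ['rest_a','rack_grip','clamp_handle','coupon_140_mid']:
    for o in outline_of('wrist',n)[:6]:
        m=o['pixels']; q=P[m]; print(n,round(o['score'],2),o['bbox'],m.sum(),np.round(np.nanmedian(q,0),1))
cv2.imwrite('pics/w1a.png',cv2.resize(p[0:120,150:540],None,fx=2,fy=2,interpolation=cv2.INTER_CUBIC)[:,:,::-1])
```

```text
table z -0.638280749099664
coupon_80_mid 0.87 [170.9, 189.5, 232.5, 210.9] [454.5  77.6] [79.9 33.2] 86.8
coupon_80_mid 0.5 [3.2, 20.0, 54.7, 148.4] [595.4 280.2] [142.4  47.7] 4.2
coupon_100_mid 0.69 [255.6, 171.7, 335.3, 224.6] [452.3 -46.9] [100.1  51. ] 71.2
coupon_120_mid 0.66 [358.3, 169.1, 450.5, 218.5] [ 455.4 -187.4] [ 41.6 119.6] 16.9
coupon_120_mid 0.39 [414.5, 29.1, 473.3, 96.7] [ 644.6 -232. ] [60.7 13.8] 81.5
rest_a 0.87 [219.6, 0.0, 275.1, 70.8] 1243 [ 6.688e+02 -2.000e-01  1.650e+01]
rest_a 0.77 [286.2, 8.9, 344.9, 78.7] 1174 [658.7 -74.2  16.6]
rest_a 0.66 [415.5, 29.0, 472.2, 96.3] 1080 [ 636.4 -224.3   16.5]
rest_a 0.56 [349.9, 16.9, 408.1, 88.7] 1195 [ 646.7 -149.2   16.5]
rack_grip 0.89 [175.4, 1.4, 196.9, 57.3] 888 [649.5  61.5  49. ]
clamp_handle 0.88 [0.0, 194.9, 46.2, 234.9] 760 [455.2 262.3  64.9]
coupon_140_mid 0.81 [18.5, 334.6, 44.1, 359.0] 352 [228.2 364.3   5.7]
coupon_140_mid 0.78 [2.7, 21.8, 56.1, 147.7] 3680 [595.3 270.3  16.1]
```

View pics/w1a.png

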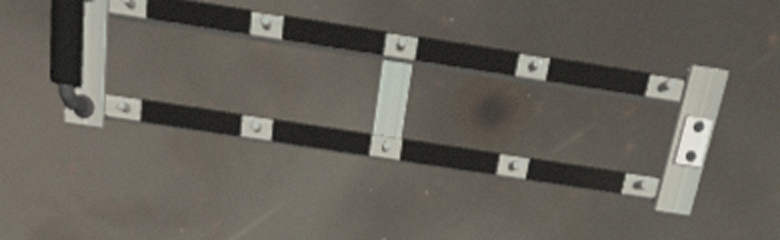

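Call:
{"method": "servo_tool", "body": {"motion": [{"dr": [0,0,0],"delta_pos": [0.6,0,0],"hand": 1},{"dr": [0,0,0],"delta_pos": [0.8,0,0],"hand": 1},{"dr": [0,0,0],"delta_pos": [0.6,0,0],"hand": 1},{"dr": [0,0,0],"delta_pos": [0.0,0,0],"hand": 1},{"dr": [0,0,0],"delta_pos": [0.0,0,0],"hand": 1}]}}

```text
time_s: 2.98
eef_pos: [598.9, -84.2, 286.6]
ee_rot: [0.0, 1.0, -0.005, 0.003]
force: [-0.5, 0.0, -0.3]
grip_width: 0.998
```

Run:
```python
from h import *
plan([500,220,300],np.pi/2)
p,d,K,T=snap('wrist','w2'); np.savez('w2.npz',p=p,d=d,K=K,T=T)
P=cloud(d,K,T)
for n in ['rest_a','rack_grip']:
    for o in outline_of('wrist',n)[:6]:
        m=o['pixels'].astype(np.uint8); q=P[o['pixels']]; print(n,round(o['score'],2),o['bbox'],m.sum(),np.round(np.nanmedian(q,0),1))
        if n=='rest_a':
            cs=[c[:,0] for c in cv2.findContours(m,cv2.RETR_EXTERNAL,cv2.CHAIN_APPROX_NONE)[0] if len(c)>30]
            for c in cs:
                X=onplane(c,17,K,T)[:,:2].astype(np.float32); r=cv2.minAreaRect(X); print('   ',np.round(r[0],1),np.round(r[1],1),round(r[2],1))
plan([500,220,300],np.pi/2)
```

```text
pos [598.9 -84.2 286.6] t 2.98 jaw -90.6 q6 1.25 w 0.998 F [-0.5  0.  -0.3]
delta [-2.042, -6.063, -0.288] dr [0.006, -0.038, -0.062] tgtjaw -90.0
rest_a 0.93 [408.0, 118.9, 460.0, 180.2] 869 [ 636.6 -223.2   16.5]
    [ 590.2 -219.9] [57.8 12. ] 81.5
    [ 643.8 -227. ] [57.7 12.3] 82.0
rest_a 0.76 [289.5, 103.4, 339.4, 163.3] 1048 [658.3 -73.9  16.4]
    [611.8 -69.9] [59.5 14.4] 81.8
    [665.8 -78. ] [57.5 14.3] 82.1
rest_a 0.74 [225.1, 93.1, 277.3, 157.4] 968 [669.9   1.1  16.5]
    [623.8   4.8] [57.5 12.3] 81.4
    [676.9  -2.9] [57.7 12.2] 81.1
rest_a 0.64 [346.6, 112.2, 400.8, 171.7] 960 [ 648.2 -148.2   16.5]
    [ 601.4 -144.9] [58.  12.5] 81.2
    [ 655.1 -152.5] [57.4 13.7] 82.6
rack_grip 0.75 [186.0, 87.2, 208.5, 145.9] 976 [661.2  59.4  47.9]
pos [598.8 -84.2 287. ] t 3.12 jaw -90.6 q6 1.25 w 1.001 F [-0.2 -0.1  0.4]
delta [-2.041, -6.062, -0.282] dr [0.007, -0.041, -0.063] tgtjaw -90.0
```

View pics/w2.png

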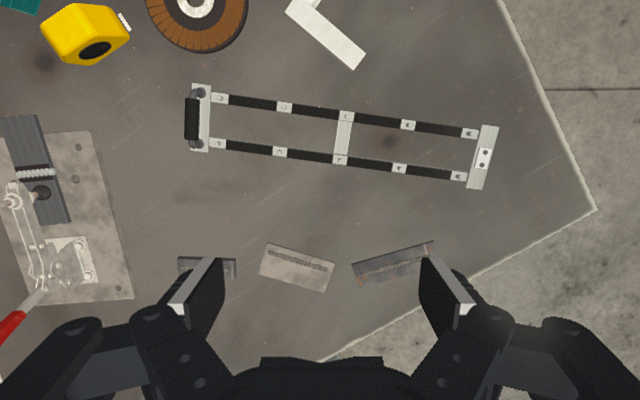

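Call:
{"method": "servo_tool", "body": {"motion": [{"dr": [0,0,0],"delta_pos": [-0.25,-0.5,-0.1],"hand": 1},{"dr": [0,0,0],"delta_pos": [-0.3,-0.8,-0.1],"hand": 1},{"dr": [0,0,0],"delta_pos": [-0.4,-0.8,-0.1],"hand": 1},{"dr": [0,0,0],"delta_pos": [-0.4,-0.8,-0.1],"hand": 1},{"dr": [0,0,0],"delta_pos": [-0.4,-0.8,0],"hand": 0.5},{"dr": [0,0,0],"delta_pos": [-0.4,-0.8,0],"hand": 0},{"dr": [0,0,0],"delta_pos": [-0.2,-0.6,0],"hand": 0},{"dr": [0,0,0],"delta_pos": [0,0,0],"hand": 0},{"dr": [0,0,0],"delta_pos": [0,0,0],"hand": 0}]}}

```text
time_s: 4.25
eef_pos: [476.6, 177.7, 309.3]
ee_rot: [0.0, 1.0, -0.007, 0.006]
force: [-0.8, -0.7, 0.1]
grip_width: 0.001
```

Run:
```python
from h import *
plan([480,200,300],np.pi/2)
p,d,K,T=snap('wrist','w3'); np.savez('w3.npz',p=p,d=d,K=K,T=T)
P=cloud(d,K,T)
for n in ['clamp_handle','coupon_140_mid']:
    for o in outline_of('wrist',n)[:6]:
        m=o['pixels'].astype(np.uint8); q=P[o['pixels']]; print(n,round(o['score'],2),o['bbox'],m.sum(),np.round(np.nanmedian(q,0),1),np.round(np.nanmin(q,0)),np.round(np.nanmax(q,0)))
```

```text
pos [476.6 177.7 309.3] t 4.25 jaw -90.8 q6 1.71 w 0.001 F [-0.8 -0.7  0.1]
delta [0.06, -0.447, 0.187] dr [0.005, -0.072, -0.079] tgtjaw -90.0
clamp_handle 0.84 [218.9, 175.8, 259.7, 253.5] 1281 [441.1 262.2 142.4] [362. 253.  -2.] [474. 329. 178.]
coupon_140_mid 0.64 [209.0, 8.9, 264.7, 129.4] 3800 [610.8 279.3  16.1] [524. 252.  -2.] [669. 314.  61.]
coupon_140_mid 0.4 [213.3, 342.3, 227.6, 349.6] 67 [187.6 342.2   5.7] [175. 207.  -2.] [484. 352. 373.]
```

View pics/w3.png

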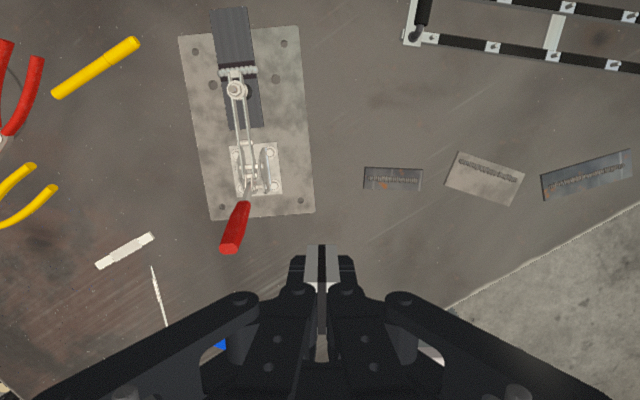

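```bash
python3 - <<'E'
from h import *
z=np.load('w3.npz'); p=z['p'].astype(int);d=z['d'];K=z['K'];T=z['T'];P=cloud(d,K,T)
red=(p[...,0]>120)&(p[...,1]<60)&(p[...,2]<60)&(P[...,2]>90)&(P[...,2]<190)
red[:,:200]=0;red[:,280:]=0
q=P[red]
for a in range(95,185,10):
    s=q[(q[:,2]>=a)&(q[:,2]<a+10)]
    if len(s): print(a,len(s),s.mean(0).round(1),s.min(0).round(),s.max(0).round())
# coupon
m=(P[...,2]>13.5)&(P[...,2]<18.8)&(P[...,0]>520)&(P[...,1]>240)&(P[...,1]<330)
v,u=np.nonzero(m); q=P[m][:,:2].astype(np.float32)
print(cv2.minAreaRect(q), len(q))
# plate/base heights around: list everything >13 in the plate region, as coarse map
for x in range(430,680,10):
    row=[]
    for y in range(340,190,-10):
        k=(abs(P[...,0]-x)<5)&(abs(P[...,1]-y)<5); row.append(int(np.nanmax(P[...,2][k])) if k.any() else -9)
    print(x,row)
E
python3 - <<'E'
import cv2
s=cv2.imread('pics/w3.png'); cv2.imwrite('pics/w3a.png',cv2.resize(s[0:260,170:330],None,fx=3.5,fy=2.3*1,interpolation=cv2.INTER_CUBIC))
E
```

```text
95 12 [451.1 262.6 103.7] [449. 257. 102.] [452. 267. 105.]
105 58 [449.6 262.2 109.9] [446. 256. 105.] [451. 270. 115.]
115 73 [447.6 261.8 119.9] [443. 255. 115.] [449. 270. 125.]
125 94 [445.1 261.7 130.4] [440. 254. 125.] [448. 271. 135.]
135 114 [442.1 261.  140.1] [434. 254. 135.] [445. 271. 145.]
145 130 [438.9 261.  150.2] [430. 253. 145.] [442. 271. 155.]
155 128 [436.2 260.7 160.1] [429. 254. 155.] [439. 270. 165.]
165 164 [432.  261.3 170.7] [422. 254. 165.] [438. 271. 175.]
175 97 [429.9 263.7 176.1] [423. 255. 175.] [434. 271. 178.]
((594.6810302734375, 280.0364685058594), (139.67364501953125, 50.06368637084961), 4.343047618865967) 3659
430 [11, 10, 11, 11, 11, 13, 10, 178, 178, 175, 11, 11, 11, 10, 11]
440 [11, 11, 11, 10, 12, 18, -9, 170, 171, 156, 17, 12, 11, 11, 10]
450 [10, 11, 10, 11, 13, 19, 48, 133, 134, 47, 18, 13, 10, 10, 11]
460 [10, 11, 11, 10, 13, 13, 53, 89, 88, 51, 14, 12, 11, 10, 10]
470 [10, 10, 10, 11, 13, 12, 57, 63, 64, 57, 13, 12, 382, 383, 371]
480 [10, 10, 11, 11, 13, 15, 59, 63, 62, 60, 13, 11, 390, 384, 388]
490 [10, 11, 11, 12, 14, 19, 53, 60, 6
[... 473 characters left out ...]
1, 11, 11, 11]
570 [11, 11, 10, 11, 17, 16, 80, 81, 61, 13, 11, 11, 11, 11, 11]
580 [11, 12, 11, 10, 17, 17, 65, 67, 61, 11, 11, 11, 11, 11, 10]
590 [12, 11, 12, 14, 20, 19, 57, 57, 18, 11, 11, 11, 12, 11, 11]
600 [11, 11, 11, 11, 18, 20, 19, 19, 19, 13, 11, 11, 11, 11, 10]
610 [10, 11, 11, 11, 17, 17, 18, 17, 18, 12, 11, 11, 11, 11, 10]
620 [11, 10, 10, 11, 17, 17, 18, 18, 17, 11, 11, 11, 11, 11, 10]
630 [11, 11, 11, 15, 17, 18, 18, 17, 18, 11, 12, 12, 11, 11, 10]
640 [10, 10, 11, 17, 18, 17, 18, 18, 17, 11, 11, 11, 11, 12, 10]
650 [2, 2, 1, 17, 18, 17, 18, 17, 17, 1, 1, 8, 7, 10, 10]
660 [1, 1, 1, 17, 17, 18, 18, 18, 17, 2, 2, 1, 1, 1, 1]
670 [1, 2, 1, 1, 1, 1, 2, 16, 15, 1, 1, 1, 2, 2, 1]
```

View pics/w3a.png

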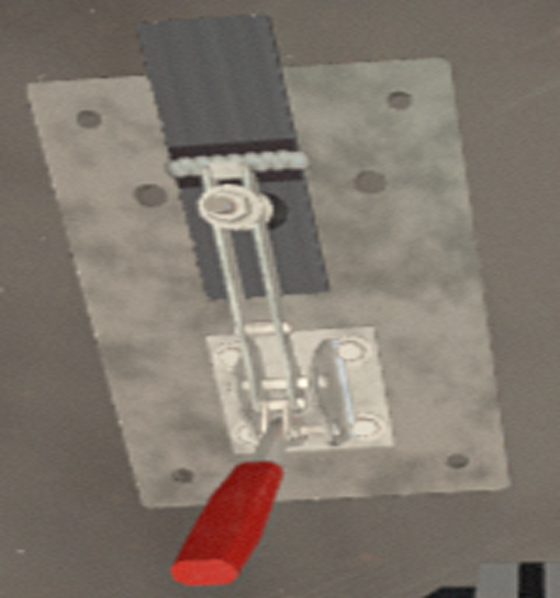

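Run:
```python
from h import *
plan([472,264,309],np.pi/2)
```

```text
pos [476.9 177.5 309.1] t 4.4 jaw -90.9 q6 1.71 w 0.002 F [ 0.6 -0.6  0.2]
delta [-0.124, -1.729, -0.0] dr [0.004, -0.07, -0.086] tgtjaw -90.0
```

Call:
{"method": "servo_tool", "body": {"motion": [{"dr": [0,-0.07,-0.08],"delta_pos": [-0.02,-0.5,0],"hand": 0},{"dr": [0,0,0],"delta_pos": [-0.03,-0.7,0],"hand": 0},{"dr": [0,0,0],"delta_pos": [-0.02,-0.55,0],"hand": 0},{"dr": [0,0,0],"delta_pos": [0,0,0.4],"hand": 0},{"dr": [0,0,0],"delta_pos": [0,0,0.7],"hand": 0},{"dr": [0,0,0],"delta_pos": [0,0,0.7],"hand": 0},{"dr": [0,0,0],"delta_pos": [0,0,0.6],"hand": 0},{"dr": [0,0,0],"delta_pos": [0,0,0.4],"hand": 0},{"dr": [0,0,0],"delta_pos": [0,0,0],"hand": 0}]}}

```text
time_s: 5.52
eef_pos: [477.7, 261.1, 164.0]
ee_rot: [0.001, 1.0, -0.006, -0.0]
force: [-0.6, -0.5, 0.4]
grip_width: 0.0
```

Run:
```python
from h import *
plan([468,263,138],np.pi/2)
p,d,K,T=snap('wrist','w4')
```

```text
pos [477.7 261.1 164. ] t 5.53 jaw -90.7 q6 1.87 w 0.0 F [-0.6 -0.5  0.4]
delta [-0.193, -0.037, 0.521] dr [0.01, 0.004, -0.066] tgtjaw -90.0
```

View pics/w4.png

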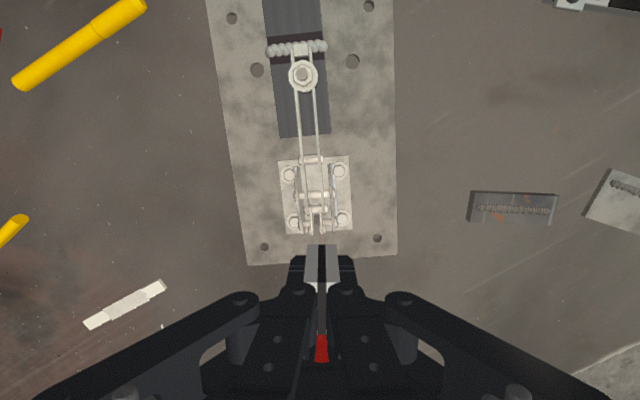

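Call:
{"method": "servo_tool", "body": {"motion": [{"dr": [0,0,0],"delta_pos": [0,0,0.3],"hand": 0},{"dr": [0,0,0],"delta_pos": [-0.2,0,0.25],"hand": 0},{"dr": [0,0,0],"delta_pos": [-0.3,0,0],"hand": 0},{"dr": [0,0,0],"delta_pos": [-0.35,0.02,0.05],"hand": 0},{"dr": [0,0,0],"delta_pos": [-0.35,0.02,0.12],"hand": 0},{"dr": [0,0,0],"delta_pos": [-0.35,0.02,0.15],"hand": 0},{"dr": [0,0,0],"delta_pos": [0,0,0],"hand": 0}]}}

```text
time_s: 6.45
eef_pos: [410.0, 258.3, 124.5]
ee_rot: [-0.002, 1.0, -0.007, 0.016]
force: [-0.2, -0.2, 0.0]
grip_width: 0.002
```

Call:
{"method": "servo_tool", "body": {"motion": [{"dr": [0,-0.18,0],"delta_pos": [-0.3,0.02,0.25],"hand": 0},{"dr": [0,0,0],"delta_pos": [-0.25,0.02,0.25],"hand": 0},{"dr": [0,0,0],"delta_pos": [-0.15,0.01,0.25],"hand": 0},{"dr": [0,0,0],"delta_pos": [-0.12,0.01,0.25],"hand": 0},{"dr": [0,0,0],"delta_pos": [-0.08,0.01,0.25],"hand": 0},{"dr": [0,0,0],"delta_pos": [0,0,0],"hand": 0}]}}

```text
time_s: 7.2
eef_pos: [369.0, 256.8, 65.4]
ee_rot: [-0.004, 1.0, -0.007, 0.005]
force: [1.0, 1.0, -0.0]
grip_width: 0.001
```

Run:
```python
from h import *
plan([365,258,58],np.pi/2)
p,d,K,T=snap('scene','s5'); cv2.imwrite('pics/s5a.png',cv2.resize(p[150:300,140:340],None,fx=4,fy=4,interpolation=cv2.INTER_CUBIC)[:,:,::-1])
```

```text
pos [369.  256.8  65.4] t 7.2 jaw -90.8 q6 1.93 w 0.001 F [ 1.  1. -0.]
delta [-0.082, -0.021, 0.147] dr [-0.045, -0.06, -0.08] tgtjaw -90.0
```

View pics/s5a.png

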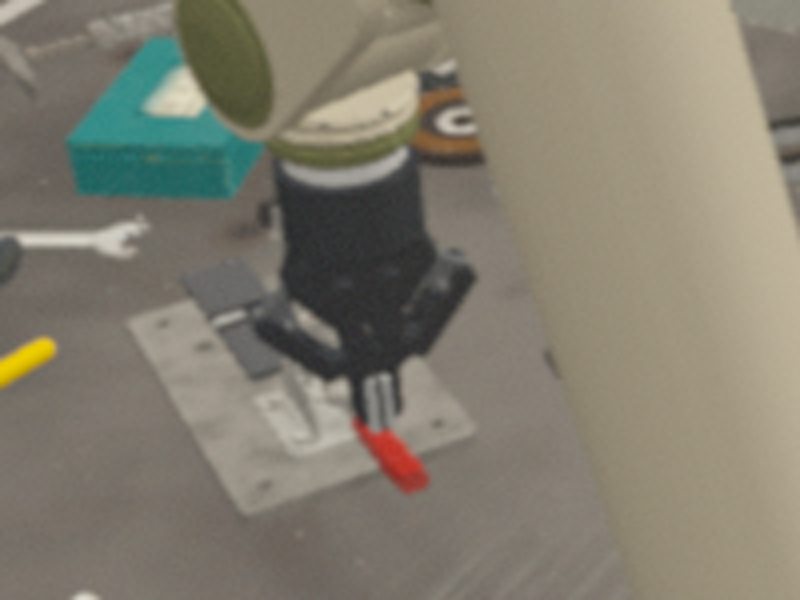

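Call:
{"method": "servo_tool", "body": {"motion": [{"dr": [0,0,0],"delta_pos": [-0.08,0,0.15],"hand": 0},{"dr": [0,0,0],"delta_pos": [-0.03,0,0.1],"hand": 0},{"dr": [0,0,0],"delta_pos": [0,0,0.04],"hand": 0}]}}

```text
time_s: 7.62
eef_pos: [366.8, 257.3, 54.9]
ee_rot: [-0.004, 1.0, -0.007, 0.009]
force: [-16.7, -7.9, 49.1]
grip_width: 0.002
```

Call:
{"method": "servo_tool", "body": {"motion": [{"dr": [0,0,0],"delta_pos": [0,0,-0.3],"hand": 0},{"dr": [0,-0.1,0],"delta_pos": [0,0,-0.8],"hand": 0},{"dr": [0,0,0],"delta_pos": [0,0,-0.9],"hand": 0},{"dr": [0,0,0],"delta_pos": [0.3,0,-0.9],"hand": 0.5},{"dr": [0,0,0],"delta_pos": [0.6,0,-0.9],"hand": 1},{"dr": [0,0,0],"delta_pos": [0.7,0,-0.6],"hand": 1},{"dr": [0,0,0],"delta_pos": [0.4,0,0],"hand": 1},{"dr": [0,0,0],"delta_pos": [0,0,0],"hand": 1}]}}

```text
time_s: 8.62
eef_pos: [468.1, 253.7, 280.2]
ee_rot: [-0.005, 1.0, -0.007, -0.001]
force: [-0.5, 0.2, -0.4]
grip_width: 1.002
```

Run:
```python
from h import *
plan([590,280,200],np.radians(94.4))
p,d,K,T=snap('wrist','w6'); np.savez('w6.npz',p=p,d=d,K=K,T=T)
P=cloud(d,K,T)
m=(P[...,2]>13.5)&(P[...,2]<18.8)&(P[...,0]>515)&(P[...,1]>240)&(P[...,1]<330)
m8=cv2.morphologyEx(m.astype(np.uint8),cv2.MORPH_OPEN,np.ones((5,5)))
c=max(cv2.findContours(m8,cv2.RETR_EXTERNAL,cv2.CHAIN_APPROX_NONE)[0],key=len)[:,0]
print(cv2.minAreaRect(onplane(c,16.5,K,T)[:,:2].astype(np.float32)))
for o in outline_of('wrist','coupon_140_mid')[:3]:
    c=max(cv2.findContours(o['pixels'].astype(np.uint8),cv2.RETR_EXTERNAL,cv2.CHAIN_APPROX_NONE)[0],key=len)[:,0]
    print(o['score'],o['bbox'],cv2.minAreaRect(onplane(c,16.5,K,T)[:,:2].astype(np.float32)))
pc=p.astype(int)
red=(pc[...,0]>120)&(pc[...,1]<60)&(pc[...,2]<60)&(P[...,1]>230)&(P[...,1]<290)&(P[...,0]<480)
q=P[red]
for a in range(300,470,10):
    s=q[(q[:,0]>=a)&(q[:,0]<a+10)]
    if len(s)>3: print(a,len(s),s.mean(0).round(1))
tall=(P[...,2]>45)&(P[...,1]>220)&(P[...,1]<310)&(P[...,0]>400)&(P[...,0]<600)&(P[...,2]<200)
q=P[tall]; print('arm',len(q),q.min(0),q.max(0),np.percentile(q,[5,95],axis=0).round())
```

```text
pos [468.1 253.7 280.2] t 8.62 jaw -90.8 q6 1.85 w 1.002 F [-0.5  0.2 -0.4]
delta [2.436, -0.545, 1.602] dr [-0.054, 0.015, -0.518] tgtjaw -85.6
((560.150390625, 277.0597229003906), (70.74131774902344, 44.82619094848633), 4.931532382965088)
0.97 [236.3, 314.2, 334.7, 362.9] ((203.67481994628906, 312.28387451171875), (136.19374084472656, 51.10451889038086), 63.79939651489258)
0.65 [277.2, 2.7, 325.6, 120.7] ((587.3436279296875, 279.3699645996094), (126.54447937011719, 50.31317901611328), 2.9101037979125977)
0.24 [589.4, 24.3, 639.6, 42.1] ((611.7713623046875, -69.0147476196289), (59.623050689697266, 12.408099174499512), 81.50896453857422)
310 69 [316.2 255.8  53.6]
320 93 [325.3 255.7  53.5]
330 99 [335.1 256.4  53.3]
340 100 [344.7 256.8  53.6]
350 100 [354.7 257.8  54.1]
360 105 [365.  258.4  54. ]
370 99 [374.9 259.4  53.5]
380 92 [384.7 260.2  52.7]
arm 1479 [400.17120937 250.33006218  45.21239207] [502.03456926 280.93097555 157.92808846] [[430. 253.  50.]
 [500. 274. 155.]]
```

View pics/w6.png

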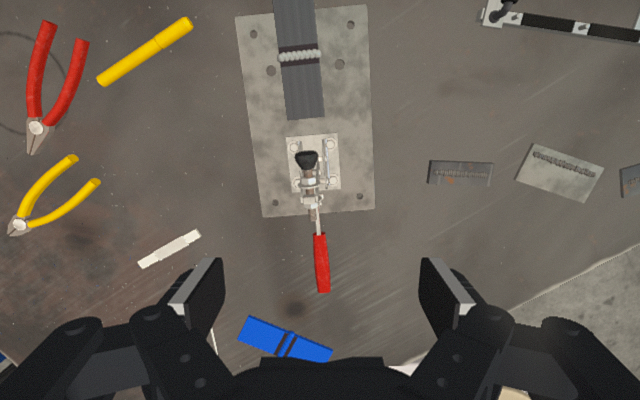

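Call:
{"method": "servo_tool", "body": {"motion": [{"dr": [-0.05,0,-0.52],"delta_pos": [0.4,-0.1,0],"hand": 1},{"dr": [0,0,0],"delta_pos": [0.7,-0.15,0.3],"hand": 1},{"dr": [0,0,0],"delta_pos": [0.7,-0.15,0.6],"hand": 1},{"dr": [0,0,0],"delta_pos": [0.6,-0.1,0.8],"hand": 1},{"dr": [0,0,0],"delta_pos": [0.2,0,0.8],"hand": 1},{"dr": [0,0,0],"delta_pos": [0,0,0.5],"hand": 1},{"dr": [0,0,0],"delta_pos": [0,0,0],"hand": 1}]}}

```text
time_s: 9.6
eef_pos: [592.3, 290.6, 125.3]
ee_rot: [-0.0, 0.999, 0.042, -0.003]
force: [0.4, -0.1, -0.3]
grip_width: 1.0
```

Run:
```python
from h import *
plan([594,279.7,10],np.radians(94.4))
p,d,K,T=snap('wrist','w7'); np.savez('w7.npz',p=p,d=d,K=K,T=T)
```

```text
pos [592.3 290.6 125.3] t 9.6 jaw -85.1 q6 1.76 w 1.0 F [ 0.4 -0.1 -0.3]
delta [0.029, 0.222, 2.306] dr [-0.004, 0.034, 0.047] tgtjaw -85.6
```

View pics/w7.png

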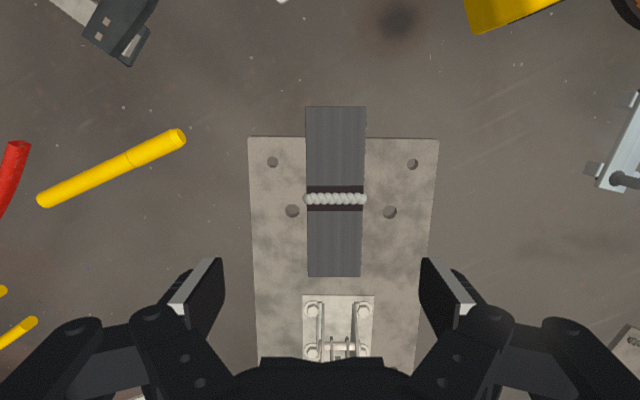

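Run:
```python
from h import *
z=np.load('w7.npz')
X=onplane([(305,106.5),(366.5,106.5),(361,276.5),(307.5,276.5)],16.5,z['K'],z['T']); print(X.round(1),X.mean(0)); e=(X[0]+X[1]-X[2]-X[3])/2; print(np.hypot(*e[:2]),np.degrees(np.arctan2(e[1],e[0])))
```

```text
[[661.5 308.4  16.5]
 [665.2 263.8  16.5]
 [527.1 251.3  16.5]
 [523.3 296.5  16.5]] [594.28554312 279.98814133  16.5       ]
138.68202607139565 5.028916697074748
```

Call:
{"method": "servo_tool", "body": {"motion": [{"dr": [0,0.03,0],"delta_pos": [0.03,0.12,0.5],"hand": 1},{"dr": [0,0,0],"delta_pos": [0,0.1,0.7],"hand": 1},{"dr": [0,0,0],"delta_pos": [0,0,0.6],"hand": 1},{"dr": [0,0,0],"delta_pos": [0,0,0.25],"hand": 1},{"dr": [0,0,0],"delta_pos": [0,0,0],"hand": 1}]}}

```text
time_s: 10.28
eef_pos: [598.6, 282.0, 32.1]
ee_rot: [-0.002, 0.999, 0.043, 0.008]
force: [-0.3, 0.2, 0.1]
grip_width: 1.001
```

Run:
```python
from h import *
plan([594.3,280,10],np.radians(95))
```

```text
pos [598.6 282.   32.1] t 10.28 jaw -85.0 q6 1.75 w 1.001 F [-0.3  0.2  0.1]
delta [-0.097, 0.034, 0.44] dr [-0.023, -0.093, -0.004] tgtjaw -85.0
```

Call:
{"method": "servo_tool", "body": {"motion": [{"dr": [0,-0.1,0],"delta_pos": [-0.1,0.03,0.2],"hand": 1},{"dr": [0,0,0],"delta_pos": [0,0,0.2],"hand": 1},{"dr": [0,0,0],"delta_pos": [0,0,0],"hand": 1}]}}

```text
time_s: 10.65
eef_pos: [594.8, 280.6, 13.7]
ee_rot: [-0.002, 0.999, 0.043, 0.001]
force: [0.1, 0.9, 0.2]
grip_width: 0.998
```

Run:
```python
from h import *
plan([594.3,280,10],np.radians(95))
```

```text
pos [594.8 280.6  13.7] t 10.65 jaw -85.0 q6 1.74 w 0.998 F [0.1 0.9 0.2]
delta [-0.011, 0.011, 0.074] dr [-0.027, -0.011, -0.002] tgtjaw -85.0
```

Call:
{"method": "servo_tool", "body": {"motion": [{"dr": [0,0,0],"delta_pos": [0,0.01,0.08],"hand": 0.8},{"dr": [0,0,0],"delta_pos": [0,0,0],"hand": 0.6},{"dr": [0,0,0],"delta_pos": [0,0,0],"hand": 0.4},{"dr": [0,0,0],"delta_pos": [0,0,0],"hand": 0.2},{"dr": [0,0,0],"delta_pos": [0,0,0],"hand": 0.2},{"dr": [0,0,0],"delta_pos": [0,0,0],"hand": 0.2}], "squeeze": 70}}

```text
time_s: 11.4
eef_pos: [595.4, 280.3, 10.8]
ee_rot: [-0.003, 0.999, 0.043, 0.002]
force: [-1.6, -0.6, 0.9]
grip_width: 0.493
```

Call:
{"method": "servo_tool", "body": {"motion": [{"dr": [0,0,0],"delta_pos": [0,0,-0.2],"hand": 0.2},{"dr": [0,0,0],"delta_pos": [0,0,-0.5],"hand": 0.2},{"dr": [0,0,0],"delta_pos": [0,0,-0.7],"hand": 0.2},{"dr": [0,0,0],"delta_pos": [0,0,-0.6],"hand": 0.2},{"dr": [0,0,0],"delta_pos": [0,0,-0.1],"hand": 0.2}]}}

```text
time_s: 12.02
eef_pos: [594.1, 279.4, 118.3]
ee_rot: [-0.002, 0.999, 0.043, -0.0]
force: [0.1, 0.2, -3.9]
grip_width: 0.494
```

Run:
```python
from h import *
plan([650.3,1,115],np.radians(81.6))
p,d,K,T=snap('wrist','w8')
```

```text
pos [594.1 279.4 118.3] t 12.03 jaw -85.0 q6 1.74 w 0.494 F [ 0.1  0.2 -3.9]
delta [0.637, 5.644, 0.042] dr [-0.025, 0.005, 1.338] tgtjaw -98.4
```

View pics/w8.png

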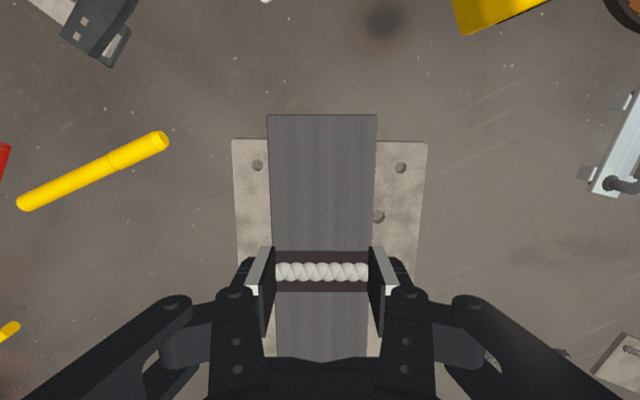

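Call:
{"method": "servo_tool", "body": {"motion": [{"dr": [0,0,0],"delta_pos": [0.05,0.4,0],"hand": 0.2},{"dr": [0,0,0],"delta_pos": [0.08,0.8,0],"hand": 0.2},{"dr": [0,0,0],"delta_pos": [0.1,0.85,0],"hand": 0.2},{"dr": [0,0,0],"delta_pos": [0.1,0.85,0],"hand": 0.2},{"dr": [0,0,0],"delta_pos": [0.1,0.85,0],"hand": 0.2},{"dr": [0,0,0],"delta_pos": [0.1,0.85,0],"hand": 0.2},{"dr": [0,0,0.6],"delta_pos": [0.05,0.6,0],"hand": 0.2},{"dr": [0,0,0.7],"delta_pos": [0,0.3,0],"hand": 0.2},{"dr": [0,0,0],"delta_pos": [0,0,0],"hand": 0.2},{"dr": [0,0,0],"delta_pos": [0,0,0],"hand": 0.2}]}}

```text
time_s: 13.32
eef_pos: [640.1, -10.4, 101.5]
ee_rot: [-0.001, 0.997, -0.074, -0.012]
force: [-0.0, -0.5, -3.4]
grip_width: 0.496
```

Run:
```python
from h import *
plan([650.3,1,80],np.radians(81.6))
p,d,K,T=snap('wrist','w9'); np.savez('w9.npz',p=p,d=d,K=K,T=T)
print(proj([[650.3,1,17],[638.8,-74,17]],K,T))
```

```text
pos [640.1 -10.4 101.5] t 13.32 jaw -98.5 q6 1.52 w 0.496 F [-0.  -0.5 -3.4]
delta [0.18, -0.256, 0.425] dr [0.004, 0.142, -0.005] tgtjaw -98.4
[[303.36756148 195.4394203 ]
 [410.19395431 195.8536613 ]]
```

View pics/w9.png

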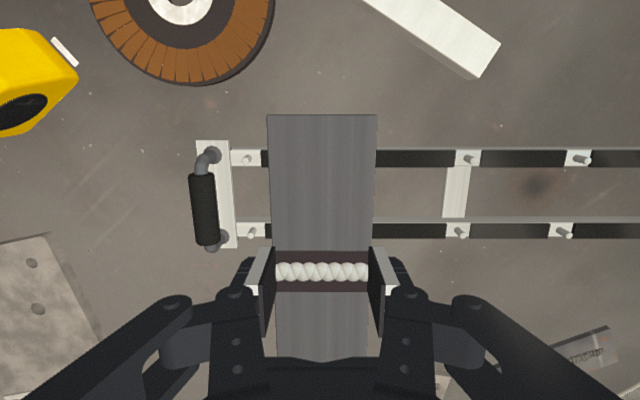

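Call:
{"method": "servo_tool", "body": {"motion": [{"dr": [0,0.14,0],"delta_pos": [0.18,-0.25,0.2],"hand": 0.2},{"dr": [0,0,0],"delta_pos": [0,0,0.5],"hand": 0.2},{"dr": [0,0,0],"delta_pos": [0,0,0.4],"hand": 0.2},{"dr": [0,0,0],"delta_pos": [0,0,0],"hand": 0.2}]}}

```text
time_s: 13.88
eef_pos: [651.9, 6.4, 42.7]
ee_rot: [0.0, 0.998, -0.07, 0.001]
force: [-0.8, -1.0, -3.5]
grip_width: 0.493
```

Run:
```python
from h import *
plan([650.3,1,19],np.radians(81.6))
```

```text
pos [651.9   6.4  42.7] t 13.88 jaw -98.0 q6 1.54 w 0.493 F [-0.8 -1.  -3.5]
delta [-0.018, 0.11, 0.474] dr [-0.001, -0.017, 0.039] tgtjaw -98.4
```

Call:
{"method": "servo_tool", "body": {"motion": [{"dr": [0,0,0.04],"delta_pos": [0,0.11,0.1],"hand": 0.2},{"dr": [0,0,0],"delta_pos": [0,0,0.2],"hand": 0.2},{"dr": [0,0,0],"delta_pos": [0,0,0],"hand": 0.2}]}}

```text
time_s: 14.25
eef_pos: [652.1, 1.4, 28.0]
ee_rot: [0.0, 0.997, -0.073, 0.003]
force: [1.6, -0.2, -3.9]
grip_width: 0.492
```

Run:
```python
from h import *
plan([651.2,1,18],np.radians(81.6))
```

```text
pos [652.1   1.4  28. ] t 14.25 jaw -98.3 q6 1.54 w 0.492 F [ 1.6 -0.2 -3.9]
delta [-0.018, 0.011, 0.2] dr [-0.001, -0.033, 0.006] tgtjaw -98.4
```

Call:
{"method": "servo_tool", "body": {"motion": [{"dr": [0,-0.03,0],"delta_pos": [-0.02,0.01,0.13],"hand": 0.2},{"dr": [0,0,0],"delta_pos": [0,0,0.06],"hand": 0.2},{"dr": [0,0,0],"delta_pos": [0,0,0],"hand": 0.2}]}}

```text
time_s: 14.62
eef_pos: [651.4, 0.9, 18.5]
ee_rot: [-0.0, 0.997, -0.073, 0.001]
force: [0.7, -0.1, -2.3]
grip_width: 0.489
```

Now release gently and retreat upward.

Call:
{"method": "servo_tool", "body": {"motion": [{"dr": [0,0,0],"delta_pos": [0,0,0.02],"hand": 0.5},{"dr": [0,0,0],"delta_pos": [0,0,0],"hand": 0.6},{"dr": [0,0,0],"delta_pos": [0,0,0],"hand": 0.6},{"dr": [0,0,0],"delta_pos": [0,0,-0.3],"hand": 0.6},{"dr": [0,0,0],"delta_pos": [0,0,-0.7],"hand": 0.6},{"dr": [0,0,0],"delta_pos": [-0.2,0,-0.8],"hand": 0.8},{"dr": [0,0,0],"delta_pos": [-0.5,0,-0.8],"hand": 1},{"dr": [0,0,0],"delta_pos": [-0.5,0.4,-0.4],"hand": 1},{"dr": [0,0,0],"delta_pos": [0,0,0],"hand": 1}]}}

```text
time_s: 15.75
eef_pos: [588.8, -10.5, 180.3]
ee_rot: [0.001, 0.997, -0.073, 0.006]
force: [-0.7, -0.0, -1.2]
grip_width: 1.0
```

Run:
```python
from h import *
plan([440,-120,160],np.radians(16.9))
p,d,K,T=snap('wrist','w10'); np.savez('w10.npz',p=p,d=d,K=K,T=T)
P=cloud(d,K,T)
for n,z in [('coupon_140_mid',23.5),('coupon_120_mid',5),('coupon_100_mid',6),('coupon_80_mid',10)]:
    for o in outline_of('wrist',n)[:3]:
        m=o['pixels'].astype(np.uint8)
        c=max(cv2.findContours(m,cv2.RETR_EXTERNAL,cv2.CHAIN_APPROX_NONE)[0],key=len)[:,0]
        X=onplane(c,z,K,T)[:,:2].astype(np.float32); r=cv2.minAreaRect(X)
        print(n,round(o['score'],2),np.round(o['bbox']),np.round(r[0],1),np.round(r[1],1),round(r[2],1))
```

```text
pos [588.8 -10.5 180.3] t 15.75 jaw -98.3 q6 1.5 w 1.0 F [-0.7 -0.  -1.2]
delta [-2.633, 2.597, 0.375] dr [-0.038, -0.065, 6.477] tgtjaw -163.1
coupon_140_mid 0.92 [273.  38. 328. 197.] [650.6   0.9] [ 50.4 138.5] 81.6
coupon_120_mid 0.74 [516.  84. 591. 160.] [ 642.3 -235.3] [61.6 13.9] 81.6
coupon_120_mid 0.59 [468. 244. 564. 305.] [ 459.6 -199.4] [43.7 93.6] 17.2
coupon_100_mid 0.89 [325. 269. 418. 325.] [453.2 -46.9] [101.5  53.1] 71.2
coupon_80_mid 0.78 [219. 299. 295. 332.] [456.8  78.9] [81.  36.9] 87.0
```

View pics/w10.png

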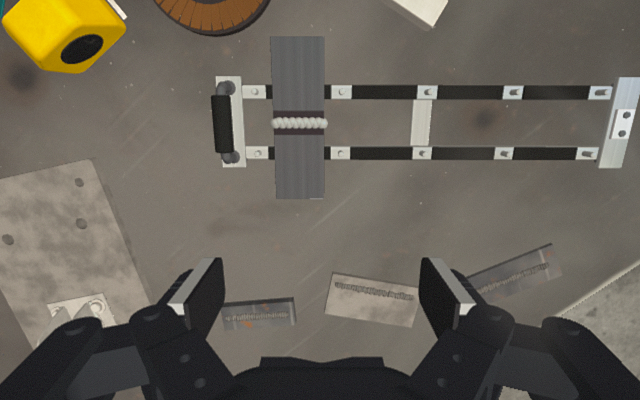

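Call:
{"method": "servo_tool", "body": {"motion": [{"dr": [0,0,0],"delta_pos": [-0.25,0.5,0],"hand": 1},{"dr": [0,0,0],"delta_pos": [-0.45,0.8,0],"hand": 1},{"dr": [0,0,0],"delta_pos": [-0.45,0.85,0],"hand": 1},{"dr": [0,0,0],"delta_pos": [-0.45,0.85,0],"hand": 1},{"dr": [0,0,0],"delta_pos": [-0.45,0.8,0],"hand": 1},{"dr": [0,0,0.9],"delta_pos": [-0.1,0,0.3],"hand": 1},{"dr": [0,0,0.95],"delta_pos": [0,0,0.3],"hand": 1},{"dr": [0,0,0.95],"delta_pos": [0,0,0.3],"hand": 1},{"dr": [0,0,0.95],"delta_pos": [0,0,0.2],"hand": 1},{"dr": [0,0,0.95],"delta_pos": [0,0,0],"hand": 1},{"dr": [0,0,0.95],"delta_pos": [0,0,0],"hand": 1},{"dr": [0,0,0.8],"delta_pos": [0,0,0],"hand": 1},{"dr": [0,0,0],"delta_pos": [0,0,0],"hand": 1}]}}

```text
time_s: 17.62
eef_pos: [453.9, -185.2, 109.1]
ee_rot: [-0.001, 0.796, -0.605, -0.005]
force: [-0.2, 0.5, 0.3]
grip_width: 1.0
```

```bash
cat >> h.py <<'E'
def look(fn,n,z,zt,minlen=60):
    p,d,K,T=snap('wrist',fn)
    for o in outline_of('wrist',n)[:3]:
        m=o['pixels'].astype(np.uint8)
        c=max(cv2.findContours(m,cv2.RETR_EXTERNAL,cv2.CHAIN_APPROX_NONE)[0],key=len)[:,0]
        X=onplane(c,z,K,T)[:,:2].astype(np.float32); r=cv2.minAreaRect(X)
        print(n,round(o['score'],2),np.round(o['bbox']),np.round(r[0],1),np.round(r[1],1),round(r[2],1))
E
python3 - <<'E'
from h import *
look('w11','coupon_120_mid',5,0)
plan([455.4,-187.4,5],np.radians(16.9))
E
```

```text
coupon_120_mid 0.79 [296. 119. 350. 265.] [ 454.3 -188.2] [ 40.  120.2] 16.9
pos [ 453.9 -185.2  109.3] t 17.73 jaw -164.4 q6 2.24 w 0.998 F [0.4 0.5 0.9]
delta [0.07, -0.027, 2.084] dr [0.026, 0.056, -0.132] tgtjaw -163.1
```

View pics/w11.png

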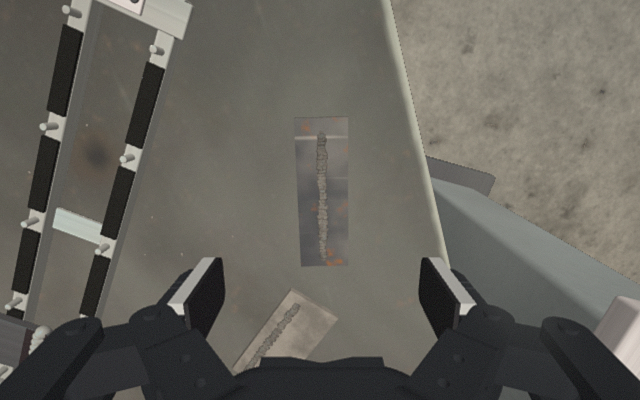

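Call:
{"method": "servo_tool", "body": {"motion": [{"dr": [0,0.06,-0.13],"delta_pos": [0.06,0,0.4],"hand": 1},{"dr": [0,0,0],"delta_pos": [0,0,0.6],"hand": 1},{"dr": [0,0,0],"delta_pos": [0,0,0.5],"hand": 1},{"dr": [0,0,0],"delta_pos": [0,0,0.15],"hand": 1},{"dr": [0,0,0],"delta_pos": [0,0,0],"hand": 1}]}}

```text
time_s: 18.35
eef_pos: [455.4, -188.6, 24.9]
ee_rot: [0.002, 0.807, -0.591, -0.0]
force: [0.0, -0.5, 0.8]
grip_width: 0.999
```

Run:
```python
from h import *
plan([454.3,-188.2,0],np.radians(16.9))
```

```text
pos [ 455.4 -188.6   24.9] t 18.35 jaw -162.4 q6 2.21 w 0.999 F [ 0.  -0.5  0.8]
delta [-0.015, 0.017, 0.498] dr [0.021, -0.012, 0.068] tgtjaw -163.1
```

Call:
{"method": "servo_tool", "body": {"motion": [{"dr": [0.02,0,0.06],"delta_pos": [-0.01,0.02,0.25],"hand": 1},{"dr": [0,0,0],"delta_pos": [0,0,0.18],"hand": 1},{"dr": [0,0,0],"delta_pos": [0,0,0],"hand": 0.9}]}}

```text
time_s: 18.73
eef_pos: [454.9, -188.9, 3.4]
ee_rot: [0.001, 0.804, -0.595, 0.002]
force: [0.1, 0.6, 0.4]
grip_width: 0.9
```

Run:
```python
from h import *
plan([454.3,-188.2,0],np.radians(16.9))
```

```text
pos [ 454.9 -188.9    3.4] t 18.73 jaw -163.0 q6 2.22 w 0.9 F [0.1 0.6 0.4]
delta [-0.018, 0.008, 0.067] dr [-0.009, -0.024, 0.009] tgtjaw -163.1
```

Call:
{"method": "servo_tool", "body": {"motion": [{"dr": [0,0,0],"delta_pos": [-0.015,0,0.07],"hand": 0.75},{"dr": [0,0,0],"delta_pos": [0,0,0],"hand": 0.6},{"dr": [0,0,0],"delta_pos": [0,0,0],"hand": 0.5},{"dr": [0,0,0],"delta_pos": [0,0,0],"hand": 0.2},{"dr": [0,0,0],"delta_pos": [0,0,0],"hand": 0.2},{"dr": [0,0,0],"delta_pos": [0,0,0],"hand": 0.2}], "squeeze": 70}}

```text
time_s: 19.48
eef_pos: [455.0, -188.4, 0.8]
ee_rot: [0.001, 0.804, -0.595, 0.003]
force: [-0.2, -0.4, -1.7]
grip_width: 0.426
```

Call:
{"method": "servo_tool", "body": {"motion": [{"dr": [0,0,0],"delta_pos": [0,0,-0.2],"hand": 0.2},{"dr": [0,0,0],"delta_pos": [0,0,-0.5],"hand": 0.2},{"dr": [0,0,0],"delta_pos": [0,0,-0.7],"hand": 0.2},{"dr": [0,0,0],"delta_pos": [0,0,-0.6],"hand": 0.2},{"dr": [0,0,-0.9],"delta_pos": [0,0,0],"hand": 0.2},{"dr": [0,0,-0.95],"delta_pos": [0,0,0],"hand": 0.2},{"dr": [0,0,-0.95],"delta_pos": [0,0,0],"hand": 0.2},{"dr": [0,0,-0.95],"delta_pos": [0,0,0],"hand": 0.2},{"dr": [0,0,-0.95],"delta_pos": [0,0,0],"hand": 0.2},{"dr": [0,0,-0.95],"delta_pos": [0,0,0],"hand": 0.2},{"dr": [0,0,-0.8],"delta_pos": [0,0,0],"hand": 0.2},{"dr": [0,0,0],"delta_pos": [0,0,0],"hand": 0.2}]}}

```text
time_s: 20.98
eef_pos: [454.4, -187.5, 110.2]
ee_rot: [0.003, 0.998, -0.056, 0.003]
force: [0.6, -0.1, -2.1]
grip_width: 0.425
```

Run:
```python
from h import *
plan([639.3,-74,100],np.radians(81.6))
snap('wrist','w12')
```

```text
pos [ 454.4 -187.5  110.2] t 20.98 jaw -96.4 q6 1.05 w 0.425 F [ 0.6 -0.1 -2.1]
delta [3.418, -2.672, 0.214] dr [0.03, -0.042, 0.195] tgtjaw -98.4
```

View pics/w12.png

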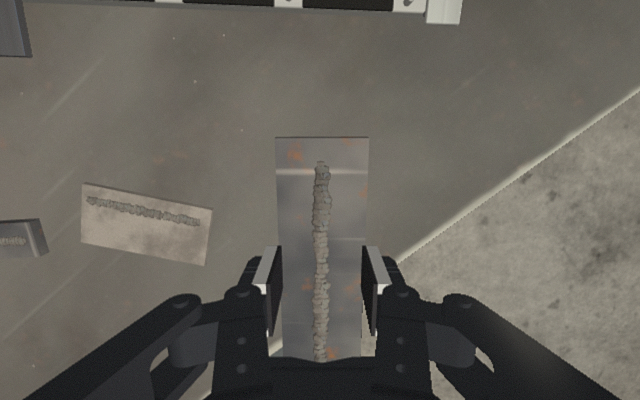

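Call:
{"method": "servo_tool", "body": {"motion": [{"dr": [0,0,0.2],"delta_pos": [0.3,-0.25,0],"hand": 0.2},{"dr": [0,0,0],"delta_pos": [0.55,-0.45,0],"hand": 0.2},{"dr": [0,0,0],"delta_pos": [0.7,-0.5,0],"hand": 0.2},{"dr": [0,0,0],"delta_pos": [0.7,-0.5,0],"hand": 0.2},{"dr": [0,0,0],"delta_pos": [0.6,-0.5,0],"hand": 0.2},{"dr": [0,0,0],"delta_pos": [0.35,-0.3,0],"hand": 0.2},{"dr": [0,0,0],"delta_pos": [0,0,0],"hand": 0.2},{"dr": [0,0,0],"delta_pos": [0,0,0],"hand": 0.2}]}}

```text
time_s: 22.02
eef_pos: [636.3, -85.9, 111.5]
ee_rot: [0.003, 0.996, -0.087, 0.003]
force: [0.3, -0.3, -1.8]
grip_width: 0.427
```

Run:
```python
from h import *
plan([639.3,-74,40],np.radians(81.6))
```

```text
pos [636.3 -85.9 111.5] t 22.02 jaw -100.0 q6 1.43 w 0.427 F [ 0.3 -0.3 -1.8]
delta [0.009, -0.252, 1.428] dr [0.031, -0.039, -0.161] tgtjaw -98.4
```

Call:
{"method": "servo_tool", "body": {"motion": [{"dr": [0.03,-0.04,-0.16],"delta_pos": [0.02,-0.24,0.2],"hand": 0.2},{"dr": [0,0,0],"delta_pos": [0,0,0.5],"hand": 0.2},{"dr": [0,0,0],"delta_pos": [0,0,0.4],"hand": 0.2},{"dr": [0,0,0],"delta_pos": [0,0,0.2],"hand": 0.2},{"dr": [0,0,0],"delta_pos": [0,0,0],"hand": 0.2}]}}

```text
time_s: 22.65
eef_pos: [637.8, -73.4, 43.5]
ee_rot: [-0.001, 0.997, -0.073, -0.001]
force: [-0.2, 0.2, -2.2]
grip_width: 0.429
```

Run:
```python
from h import *
plan([639.3,-74,18.2],np.radians(81.6))
```

```text
pos [637.8 -73.4  43.5] t 22.65 jaw -98.4 q6 1.42 w 0.429 F [-0.2  0.2 -2.2]
delta [0.034, 0.007, 0.505] dr [-0.007, 0.016, 0.001] tgtjaw -98.4
```

Call:
{"method": "servo_tool", "body": {"motion": [{"dr": [0,0.02,0],"delta_pos": [0.02,0.01,0.2],"hand": 0.2},{"dr": [0,0,0],"delta_pos": [0,0,0.2],"hand": 0.2},{"dr": [0,0,0],"delta_pos": [0,0,0],"hand": 0.2}]}}

```text
time_s: 23.02
eef_pos: [639.2, -74.2, 23.3]
ee_rot: [-0.0, 0.997, -0.073, 0.001]
force: [0.3, 0.4, -1.5]
grip_width: 0.427
```

Run:
```python
from h import *
plan([639.3,-74,18.2],np.radians(81.6))
```

```text
pos [639.2 -74.2  23.3] t 23.02 jaw -98.4 q6 1.42 w 0.427 F [ 0.3  0.4 -1.5]
delta [0.001, -0.005, 0.101] dr [-0.006, -0.015, 0.001] tgtjaw -98.4
```

Call:
{"method": "servo_tool", "body": {"motion": [{"dr": [0,0,0],"delta_pos": [0,0,0.09],"hand": 0.2},{"dr": [0,0,0],"delta_pos": [0,0,0],"hand": 0.2},{"dr": [0,0,0],"delta_pos": [0,0,0.01],"hand": 0.45},{"dr": [0,0,0],"delta_pos": [0,0,0],"hand": 0.54},{"dr": [0,0,0],"delta_pos": [0,0,0],"hand": 0.54},{"dr": [0,0,0],"delta_pos": [0,0,-0.3],"hand": 0.54},{"dr": [0,0,0],"delta_pos": [0,0,-0.7],"hand": 0.54},{"dr": [0,0,0],"delta_pos": [-0.2,0,-0.8],"hand": 0.8},{"dr": [0,0,0],"delta_pos": [-0.5,0,-0.8],"hand": 1},{"dr": [0,0,0],"delta_pos": [-0.5,0,-0.4],"hand": 1},{"dr": [0,0,0],"delta_pos": [0,0,0],"hand": 1}]}}

```text
time_s: 24.4
eef_pos: [579.3, -65.8, 180.3]
ee_rot: [0.001, 0.997, -0.073, 0.006]
force: [-0.3, 0.2, -1.1]
grip_width: 1.005
```

Run:
```python
from h import *
look('w13','coupon_120_mid',22,0)
plan([452.3,-46.9,100],np.radians(-18.8))
```

```text
coupon_120_mid 0.71 [302.  48. 346. 184.] [639.7 -74.6] [ 39.9 119.3] 81.9
pos [579.8 -65.9 178. ] t 24.5 jaw -98.4 q6 1.4 w 0.999 F [ 0.   0.4 -0.7]
delta [-2.593, -0.005, 1.534] dr [0.041, -0.047, -7.959] tgtjaw -18.8
```

View pics/w13.png

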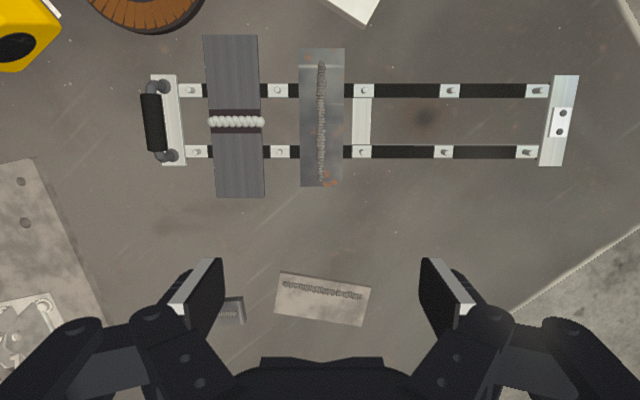

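Call:
{"method": "servo_tool", "body": {"motion": [{"dr": [0,0,-0.8],"delta_pos": [-0.3,0,0],"hand": 1},{"dr": [0,0,0],"delta_pos": [-0.65,-0.05,0],"hand": 1},{"dr": [0,0,0],"delta_pos": [-0.7,-0.07,0],"hand": 1},{"dr": [0,0,0],"delta_pos": [-0.6,-0.07,0],"hand": 1},{"dr": [0,0,-0.9],"delta_pos": [-0.2,0,0.3],"hand": 1},{"dr": [0,0,-0.95],"delta_pos": [0,0,0.3],"hand": 1},{"dr": [0,0,-0.95],"delta_pos": [0,0,0.3],"hand": 1},{"dr": [0,0,-0.95],"delta_pos": [0,0,0.2],"hand": 1},{"dr": [0,0,-0.95],"delta_pos": [0,0,0.1],"hand": 1},{"dr": [0,0,-0.95],"delta_pos": [0,0,0],"hand": 1},{"dr": [0,0,-0.9],"delta_pos": [0,0,0],"hand": 1},{"dr": [0,0,-0.6],"delta_pos": [0,0,0],"hand": 1},{"dr": [0,0,0],"delta_pos": [0,0,0],"hand": 1}]}}

```text
time_s: 26.12
eef_pos: [457.7, -54.6, 103.7]
ee_rot: [-0.005, 0.801, 0.599, -0.002]
force: [-0.3, 0.1, 0.2]
grip_width: 1.002
```

Run:
```python
from h import *
look('w14','coupon_100_mid',6,0)
plan([452.3,-46.9,-2],np.radians(-18.8))
```

```text
coupon_100_mid 0.56 [278. 125. 348. 256.] [451.3 -46.2] [99.6 49.2] 71.0
pos [457.6 -54.6 104. ] t 26.23 jaw -16.4 q6 -0.09 w 1.001 F [0.2 0.2 0.5]
delta [0.112, -0.127, 2.121] dr [-0.051, -0.016, 0.236] tgtjaw -18.8
```

View pics/w14.png

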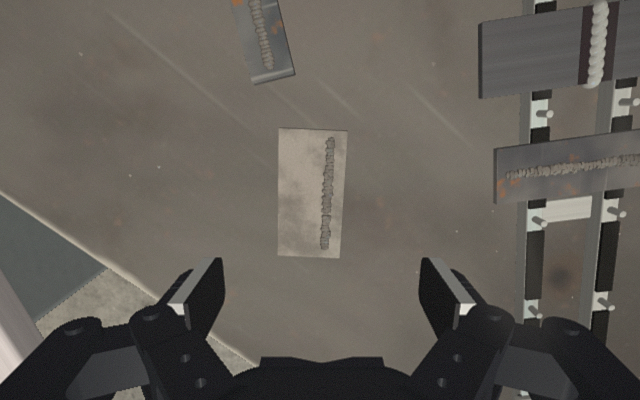

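Run:
```python
from h import *
plan([451.5,-46.4,-1],np.radians(-19))
```

```text
pos [457.6 -54.6 104. ] t 26.23 jaw -16.4 q6 -0.09 w 1.001 F [0.2 0.2 0.5]
delta [0.117, -0.145, 2.101] dr [-0.051, -0.016, 0.256] tgtjaw -19.0
```

Call:
{"method": "servo_tool", "body": {"motion": [{"dr": [-0.05,0,0.22],"delta_pos": [0.1,-0.13,0.4],"hand": 1},{"dr": [0,0,0],"delta_pos": [0,0,0.6],"hand": 1},{"dr": [0,0,0],"delta_pos": [0,0,0.5],"hand": 1},{"dr": [0,0,0],"delta_pos": [0,0,0.15],"hand": 1},{"dr": [0,0,0],"delta_pos": [0,0,0],"hand": 1}]}}

```text
time_s: 26.85
eef_pos: [453.9, -47.9, 19.5]
ee_rot: [-0.0, 0.815, 0.579, 0.002]
force: [0.6, 0.7, 0.3]
grip_width: 0.998
```

Run:
```python
from h import *
plan([451.5,-46.4,-1],np.radians(-19))
```

```text
pos [453.9 -47.9  19.5] t 26.85 jaw -19.2 q6 -0.03 w 0.998 F [0.6 0.7 0.3]
delta [0.013, -0.055, 0.41] dr [0.008, -0.016, -0.02] tgtjaw -19.0
```

Call:
{"method": "servo_tool", "body": {"motion": [{"dr": [0,0,0],"delta_pos": [0.01,-0.05,0.2],"hand": 1},{"dr": [0,0,0],"delta_pos": [0,0,0.14],"hand": 1},{"dr": [0,0,0],"delta_pos": [0,0,0],"hand": 0.9}]}}

```text
time_s: 27.22
eef_pos: [452.4, -46.8, 2.7]
ee_rot: [0.001, 0.815, 0.579, 0.002]
force: [-0.2, -0.8, -0.2]
grip_width: 0.901
```

Run:
```python
from h import *
plan([451.5,-46.4,-1],np.radians(-19))
```

```text
pos [452.4 -46.8   2.7] t 27.23 jaw -19.2 q6 -0.03 w 0.901 F [-0.2 -0.8 -0.2]
delta [0.002, -0.021, 0.074] dr [0.023, -0.016, -0.024] tgtjaw -19.0
```

Call:
{"method": "servo_tool", "body": {"motion": [{"dr": [0,0,0],"delta_pos": [0,-0.02,0.07],"hand": 0.8},{"dr": [0,0,0],"delta_pos": [0,0,0.01],"hand": 0.7},{"dr": [0,0,0],"delta_pos": [0,0,0],"hand": 0.5},{"dr": [0,0,0],"delta_pos": [0,0,0],"hand": 0.2},{"dr": [0,0,0],"delta_pos": [0,0,0],"hand": 0.2},{"dr": [0,0,0],"delta_pos": [0,0,0],"hand": 0.2}], "squeeze": 70}}

```text
time_s: 27.98
eef_pos: [451.7, -46.6, -0.4]
ee_rot: [0.001, 0.815, 0.579, 0.002]
force: [-0.7, 0.2, 0.5]
grip_width: 0.546
```

Call:
{"method": "servo_tool", "body": {"motion": [{"dr": [0,0,0],"delta_pos": [0,0,-0.2],"hand": 0.2},{"dr": [0,0,0],"delta_pos": [0,0,-0.5],"hand": 0.2},{"dr": [0,0,0],"delta_pos": [0,0,-0.7],"hand": 0.2},{"dr": [0,0,0],"delta_pos": [0,0,-0.6],"hand": 0.2},{"dr": [0,0,0.8],"delta_pos": [0,0,0],"hand": 0.2},{"dr": [0,0,0.95],"delta_pos": [0,0,0],"hand": 0.2},{"dr": [0,0,0.95],"delta_pos": [0,0,0],"hand": 0.2},{"dr": [0,0,0.95],"delta_pos": [0,0,0],"hand": 0.2},{"dr": [0,0,0.95],"delta_pos": [0,0,0],"hand": 0.2},{"dr": [0,0,0.95],"delta_pos": [0,0,0],"hand": 0.2},{"dr": [0,0,0.95],"delta_pos": [0,0,0],"hand": 0.2},{"dr": [0,0,0.95],"delta_pos": [0,0,0],"hand": 0.2},{"dr": [0,0,0.3],"delta_pos": [0,0,0],"hand": 0.2},{"dr": [0,0,0],"delta_pos": [0,0,0],"hand": 0.2}]}}

```text
time_s: 29.72
eef_pos: [449.5, -45.9, 108.9]
ee_rot: [-0.001, 0.997, -0.081, 0.003]
force: [0.0, -0.2, -2.6]
grip_width: 0.551
```

Run:
```python
from h import *
plan([628.4,-148.8,100],np.radians(81.6))
snap('wrist','w15')
```

```text
pos [449.5 -45.9 108.9] t 29.73 jaw -99.3 q6 1.37 w 0.551 F [ 0.  -0.2 -2.6]
delta [3.863, 1.453, 0.199] dr [-0.009, -0.035, -0.09] tgtjaw -98.4
```

View pics/w15.png

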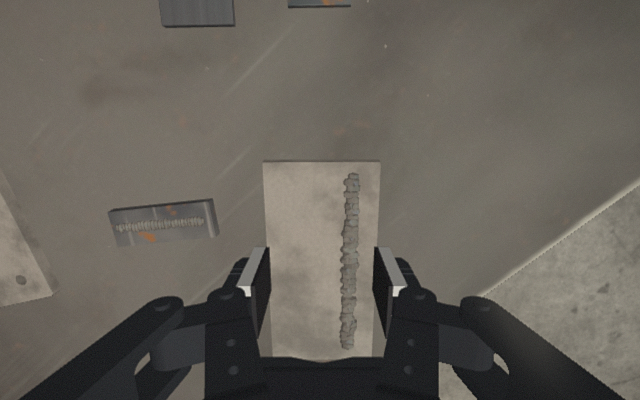

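Call:
{"method": "servo_tool", "body": {"motion": [{"dr": [0,0,-0.06],"delta_pos": [0.3,0.12,0],"hand": 0.2},{"dr": [0,0,0],"delta_pos": [0.6,0.25,0],"hand": 0.2},{"dr": [0,0,0],"delta_pos": [0.75,0.26,0],"hand": 0.2},{"dr": [0,0,0],"delta_pos": [0.75,0.26,0],"hand": 0.2},{"dr": [0,0,0],"delta_pos": [0.7,0.26,0],"hand": 0.2},{"dr": [0,0,0],"delta_pos": [0.4,0.15,0],"hand": 0.2},{"dr": [0,0,0],"delta_pos": [0.2,0,0],"hand": 0.2},{"dr": [0,0,0],"delta_pos": [0,0,0],"hand": 0.2}]}}

```text
time_s: 30.78
eef_pos: [627.0, -139.9, 109.7]
ee_rot: [-0.001, 0.998, -0.07, 0.002]
force: [0.3, -0.4, -3.3]
grip_width: 0.548
```

Run:
```python
from h import *
plan([628.4,-148.8,40],np.radians(81.6))
```

```text
pos [ 627.  -139.9  109.7] t 30.77 jaw -98.0 q6 1.31 w 0.548 F [ 0.3 -0.4 -3.3]
delta [0.048, 0.176, 1.393] dr [-0.013, -0.021, 0.036] tgtjaw -98.4
```

Call:
{"method": "servo_tool", "body": {"motion": [{"dr": [0,0,0.03],"delta_pos": [0.04,0.17,0.2],"hand": 0.2},{"dr": [0,0,0],"delta_pos": [0,0,0.5],"hand": 0.2},{"dr": [0,0,0],"delta_pos": [0,0,0.4],"hand": 0.2},{"dr": [0,0,0],"delta_pos": [0,0,0.2],"hand": 0.2},{"dr": [0,0,0],"delta_pos": [0,0,0],"hand": 0.2}]}}

```text
time_s: 31.4
eef_pos: [625.8, -149.9, 41.3]
ee_rot: [-0.001, 0.997, -0.072, 0.001]
force: [0.2, -0.3, -3.3]
grip_width: 0.549
```

Run:
```python
from h import *
plan([628.4,-148.8,17],np.radians(81.6))
```

```text
pos [ 625.8 -149.9   41.3] t 31.4 jaw -98.3 q6 1.3 w 0.549 F [ 0.2 -0.3 -3.3]
delta [0.048, -0.028, 0.486] dr [-0.014, -0.008, 0.009] tgtjaw -98.4
```

Call:
{"method": "servo_tool", "body": {"motion": [{"dr": [0,0,0],"delta_pos": [0.04,-0.03,0.2],"hand": 0.2},{"dr": [0,0,0],"delta_pos": [0,0,0.18],"hand": 0.2},{"dr": [0,0,0],"delta_pos": [0,0,0],"hand": 0.2}]}}

```text
time_s: 31.78
eef_pos: [628.7, -148.9, 22.2]
ee_rot: [-0.001, 0.997, -0.072, 0.002]
force: [-0.6, -0.3, -1.8]
grip_width: 0.548
```

Run:
```python
from h import *
plan([628.4,-148.8,17],np.radians(81.6))
```

```text
pos [ 628.7 -148.9   22.2] t 31.77 jaw -98.3 q6 1.3 w 0.548 F [-0.6 -0.3 -1.8]
delta [-0.006, -0.0, 0.105] dr [-0.01, -0.019, 0.01] tgtjaw -98.4
```

Call:
{"method": "servo_tool", "body": {"motion": [{"dr": [0,0,0],"delta_pos": [0,0,0.09],"hand": 0.2},{"dr": [0,0,0],"delta_pos": [0,0,0],"hand": 0.2},{"dr": [0,0,0],"delta_pos": [0,0,0.01],"hand": 0.57},{"dr": [0,0,0],"delta_pos": [0,0,0],"hand": 0.66},{"dr": [0,0,0],"delta_pos": [0,0,0],"hand": 0.66},{"dr": [0,0,0],"delta_pos": [0,0,-0.3],"hand": 0.66},{"dr": [0,0,0],"delta_pos": [0,0,-0.7],"hand": 0.66},{"dr": [0,0,0],"delta_pos": [-0.2,0,-0.8],"hand": 0.8},{"dr": [0,0,0],"delta_pos": [-0.5,0,-0.8],"hand": 1},{"dr": [0,0,0],"delta_pos": [-0.5,0,-0.4],"hand": 1},{"dr": [0,0,0],"delta_pos": [0,0,0],"hand": 1}]}}

```text
time_s: 33.15
eef_pos: [568.8, -140.8, 179.7]
ee_rot: [0.001, 0.997, -0.072, 0.007]
force: [-0.1, -1.1, -0.3]
grip_width: 1.003
```

Run:
```python
from h import *
look('w16','coupon_100_mid',23,0)
plan([455,78,100],np.radians(-3))
```

```text
coupon_100_mid 0.79 [292.  59. 352. 178.] [ 629.  -148.7] [ 51.  100.1] 82.8
coupon_100_mid 0.19 [287.  83. 356. 157.] [ 649.9 -179.1] [ 6.  13.1] 82.9
pos [ 569.2 -140.8  177.4] t 33.25 jaw -98.3 q6 1.27 w 1.0 F [ 0.4  0.5 -0.6]
delta [-2.909, -4.003, 1.513] dr [-0.046, -0.056, 8.471] tgtjaw -183.0
```

View pics/w16.png

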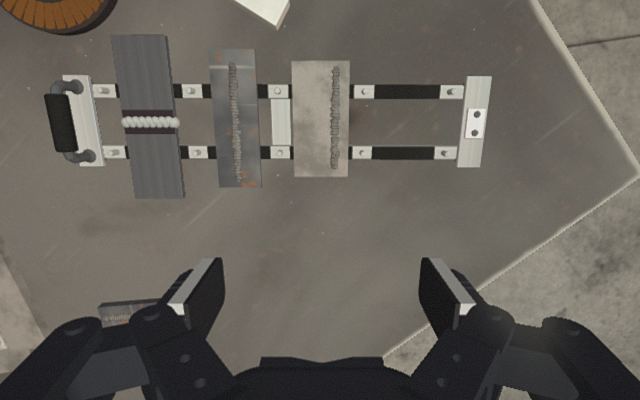

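Call:
{"method": "servo_tool", "body": {"motion": [{"dr": [0,0,0],"delta_pos": [-0.3,-0.4,0],"hand": 1},{"dr": [0,0,0],"delta_pos": [-0.5,-0.7,0],"hand": 1},{"dr": [0,0,0],"delta_pos": [-0.6,-0.8,0],"hand": 1},{"dr": [0,0,0],"delta_pos": [-0.6,-0.8,0],"hand": 1},{"dr": [0,0,0],"delta_pos": [-0.55,-0.8,0],"hand": 1},{"dr": [0,0,-0.8],"delta_pos": [-0.3,-0.5,0],"hand": 1},{"dr": [0,0,-0.95],"delta_pos": [0,0,0.3],"hand": 1},{"dr": [0,0,-0.95],"delta_pos": [0,0,0.3],"hand": 1},{"dr": [0,0,-0.95],"delta_pos": [0,0,0.3],"hand": 1},{"dr": [0,0,-0.95],"delta_pos": [0,0,0.2],"hand": 1},{"dr": [0,0,-0.95],"delta_pos": [0,0,0],"hand": 1},{"dr": [0,0,-0.95],"delta_pos": [0,0,0],"hand": 1},{"dr": [0,0,-0.95],"delta_pos": [0,0,0],"hand": 1},{"dr": [0,0,-0.95],"delta_pos": [0,0,0],"hand": 1},{"dr": [0,0,-0.8],"delta_pos": [0,0,0],"hand": 1},{"dr": [0,0,-0.3],"delta_pos": [0,0,0],"hand": 1},{"dr": [0,0,0],"delta_pos": [0,0,0],"hand": 1}]}}

```text
time_s: 35.38
eef_pos: [458.6, 86.1, 104.6]
ee_rot: [-0.005, 0.707, 0.707, -0.004]
force: [0.6, -0.9, -0.2]
grip_width: 1.002
```

Run:
```python
from h import *
look('w17','coupon_80_mid',10,0)
plan([455,78,1.5],np.radians(-3))
```

```text
coupon_80_mid 0.87 [294. 161. 338. 263.] [453.5  80.8] [80.4 29.2] 87.0
pos [458.5  86.1 104.8] t 35.48 jaw -0.1 q6 -0.07 w 1.0 F [ 0.4  0.3 -0.6]
delta [-0.166, -0.044, 2.066] dr [-0.073, -0.009, 0.293] tgtjaw -3.0
```

View pics/w17.png

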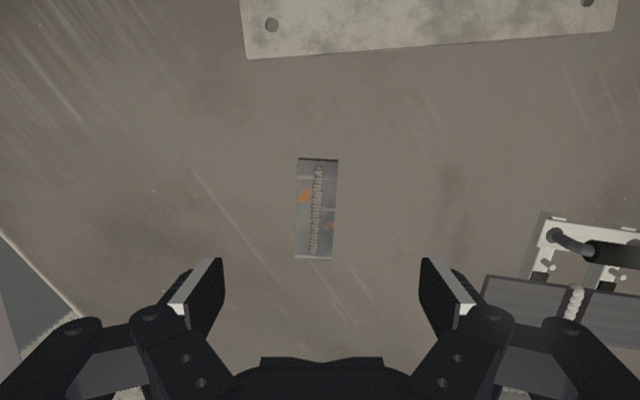

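Run:
```python
import cv2
s=cv2.imread('pics/w17.png'); cv2.imwrite('pics/w17a.png',cv2.resize(s[150:270,280:350],None,fx=5,fy=5,interpolation=cv2.INTER_CUBIC))
```

```text
(no output)
```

View pics/w17a.png

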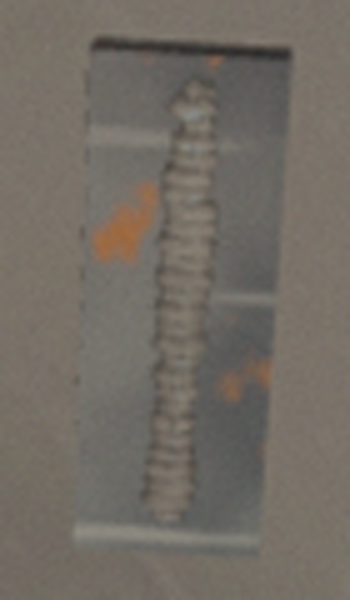

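Run:
```python
from h import *
c=get_calibration('wrist');K=np.array(c['camera_matrix']);T=np.array(c['T'])
print(T[:3,3])
X=onplane([(298.2,159.6),(338.3,160.6),(332.2,260.5),(294.5,259.8)],10,K,T); print(X.round(1),X.mean(0))
plan([454,80,1.5],np.radians(-3))
```

```text
[460.98157223 157.48526915 247.13358502]
[[441.4 119.9  10. ]
 [470.3 119.2  10. ]
 [466.5  40.1  10. ]
 [436.8  40.5  10. ]] [453.73368714  79.91315446  10.        ]
pos [458.5  86.1 104.8] t 35.48 jaw -0.1 q6 -0.07 w 1.0 F [ 0.4  0.3 -0.6]
delta [-0.126, -0.064, 2.066] dr [-0.073, -0.009, 0.293] tgtjaw -3.0
```

Call:
{"method": "servo_tool", "body": {"motion": [{"dr": [-0.07,0,0.26],"delta_pos": [-0.12,-0.06,0.4],"hand": 1},{"dr": [0,0,0],"delta_pos": [0,0,0.6],"hand": 1},{"dr": [0,0,0],"delta_pos": [0,0,0.5],"hand": 1},{"dr": [0,0,0],"delta_pos": [0,0,0.15],"hand": 1},{"dr": [0,0,0],"delta_pos": [0,0,0],"hand": 1}]}}

```text
time_s: 36.1
eef_pos: [456.5, 80.1, 20.2]
ee_rot: [-0.0, 0.725, 0.688, 0.001]
force: [-0.1, -0.4, 0.6]
grip_width: 1.002
```

Run:
```python
from h import *
plan([453.8,79.9,2],np.radians(-3))
```

```text
pos [456.5  80.1  20.2] t 36.1 jaw -3.0 q6 -0.03 w 1.002 F [-0.1 -0.4  0.6]
delta [-0.008, -0.055, 0.365] dr [0.006, -0.009, -0.0] tgtjaw -3.0
```

Call:
{"method": "servo_tool", "body": {"motion": [{"dr": [0,0,0],"delta_pos": [-0.01,-0.05,0.18],"hand": 1},{"dr": [0,0,0],"delta_pos": [0,0,0.14],"hand": 1},{"dr": [0,0,0],"delta_pos": [0,0,0],"hand": 0.8}]}}

```text
time_s: 36.48
eef_pos: [454.8, 79.8, 4.6]
ee_rot: [0.001, 0.725, 0.688, 0.002]
force: [-0.3, -0.6, -0.4]
grip_width: 0.814
```

Run:
```python
from h import *
plan([453.8,79.9,2],np.radians(-3))
```

```text
pos [454.8  79.8   4.6] t 36.48 jaw -3.0 q6 -0.03 w 0.814 F [-0.3 -0.6 -0.4]
delta [0.002, -0.021, 0.052] dr [0.022, -0.009, -0.002] tgtjaw -3.0
```

Call:
{"method": "servo_tool", "body": {"motion": [{"dr": [0,0,0],"delta_pos": [0,-0.02,0.05],"hand": 0.7},{"dr": [0,0,0],"delta_pos": [0,0,0],"hand": 0.5},{"dr": [0,0,0],"delta_pos": [0,0,0],"hand": 0.4},{"dr": [0,0,0],"delta_pos": [0,0,0],"hand": 0.1},{"dr": [0,0,0],"delta_pos": [0,0,0],"hand": 0.1},{"dr": [0,0,0],"delta_pos": [0,0,0],"hand": 0.1}], "squeeze": 70}}

```text
time_s: 37.22
eef_pos: [454.1, 79.8, 2.8]
ee_rot: [0.001, 0.725, 0.688, 0.002]
force: [0.7, -0.1, -1.0]
grip_width: 0.325
```

Call:
{"method": "servo_tool", "body": {"motion": [{"dr": [0,0,0],"delta_pos": [0,0,-0.2],"hand": 0.1},{"dr": [0,0,0],"delta_pos": [0,0,-0.5],"hand": 0.1},{"dr": [0,0,0],"delta_pos": [0,0,-0.7],"hand": 0.1},{"dr": [0,0,0],"delta_pos": [0,0,-0.6],"hand": 0.1},{"dr": [0,0,0.8],"delta_pos": [0,0,-0.1],"hand": 0.1},{"dr": [0,0,0.95],"delta_pos": [0,0,0],"hand": 0.1},{"dr": [0,0,0.95],"delta_pos": [0,0,0],"hand": 0.1},{"dr": [0,0,0.95],"delta_pos": [0,0,0],"hand": 0.1},{"dr": [0,0,0.95],"delta_pos": [0,0,0],"hand": 0.1},{"dr": [0,0,0.95],"delta_pos": [0,0,0],"hand": 0.1},{"dr": [0,0,0.95],"delta_pos": [0,0,0],"hand": 0.1},{"dr": [0,0,0.95],"delta_pos": [0,0,0],"hand": 0.1},{"dr": [0,0,0.95],"delta_pos": [0,0,0],"hand": 0.1},{"dr": [0,0,0.8],"delta_pos": [0,0,0],"hand": 0.1},{"dr": [0,0,0.2],"delta_pos": [0,0,0],"hand": 0.1},{"dr": [0,0,0],"delta_pos": [0,0,0],"hand": 0.1}]}}

```text
time_s: 39.22
eef_pos: [452.3, 79.9, 119.2]
ee_rot: [-0.001, 0.996, -0.089, 0.004]
force: [0.5, 1.2, -1.4]
grip_width: 0.326
```

Run:
```python
from h import *
plan([617,-223.5,115],np.radians(81.6))
snap('wrist','w18')
```

```text
pos [452.3  79.9 119.2] t 39.23 jaw -100.2 q6 1.66 w 0.326 F [ 0.5  1.2 -1.4]
delta [4.313, 5.393, 0.107] dr [-0.014, -0.049, -0.176] tgtjaw -98.4
```

View pics/w18.png

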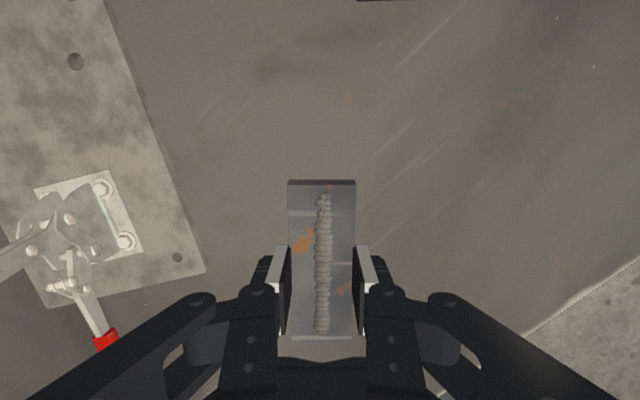

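Call:
{"method": "servo_tool", "body": {"motion": [{"dr": [0,0,-0.15],"delta_pos": [0.2,0.3,0],"hand": 0.1},{"dr": [0,0,0],"delta_pos": [0.4,0.55,0],"hand": 0.1},{"dr": [0,0,0],"delta_pos": [0.55,0.68,0],"hand": 0.1},{"dr": [0,0,0],"delta_pos": [0.55,0.68,0],"hand": 0.1},{"dr": [0,0,0],"delta_pos": [0.55,0.68,0],"hand": 0.1},{"dr": [0,0,0],"delta_pos": [0.55,0.68,0],"hand": 0.1},{"dr": [0,0,0],"delta_pos": [0.55,0.68,0],"hand": 0.1},{"dr": [0,0,0],"delta_pos": [0.5,0.6,0],"hand": 0.1},{"dr": [0,0,0],"delta_pos": [0.3,0.3,0],"hand": 0.1},{"dr": [0,0,0],"delta_pos": [0,0,0],"hand": 0.1},{"dr": [0,0,0],"delta_pos": [0,0,0],"hand": 0.1}]}}

```text
time_s: 40.65
eef_pos: [623.3, -213.1, 120.9]
ee_rot: [-0.002, 0.998, -0.069, 0.004]
force: [-0.9, 0.8, -1.1]
grip_width: 0.324
```

Run:
```python
from h import *
plan([617,-223.5,40],np.radians(81.6))
```

```text
pos [ 623.3 -213.1  120.9] t 40.65 jaw -97.9 q6 1.2 w 0.324 F [-0.9  0.8 -1.1]
delta [-0.107, 0.229, 1.616] dr [-0.02, -0.04, 0.047] tgtjaw -98.4
```

Call:
{"method": "servo_tool", "body": {"motion": [{"dr": [0,-0.04,0.04],"delta_pos": [-0.1,0.22,0.2],"hand": 0.1},{"dr": [0,0,0],"delta_pos": [0,0,0.5],"hand": 0.1},{"dr": [0,0,0],"delta_pos": [0,0,0.5],"hand": 0.1},{"dr": [0,0,0],"delta_pos": [0,0,0.3],"hand": 0.1},{"dr": [0,0,0],"delta_pos": [0,0,0],"hand": 0.1}]}}

```text
time_s: 41.28
eef_pos: [614.0, -222.4, 42.9]
ee_rot: [-0.002, 0.997, -0.072, -0.001]
force: [-0.1, -0.3, -1.5]
grip_width: 0.32
```

Run:
```python
from h import *
plan([617,-223.5,20.5],np.radians(81.6))
```

```text
pos [ 614.  -222.4   42.9] t 41.27 jaw -98.3 q6 1.19 w 0.32 F [-0.1 -0.3 -1.5]
delta [0.063, 0.015, 0.447] dr [-0.022, 0.016, 0.014] tgtjaw -98.4
```

Call:
{"method": "servo_tool", "body": {"motion": [{"dr": [0,0.01,0],"delta_pos": [0.06,0.015,0.2],"hand": 0.1},{"dr": [0,0,0],"delta_pos": [0,0,0.15],"hand": 0.1},{"dr": [0,0,0],"delta_pos": [0,0,0],"hand": 0.1}]}}

```text
time_s: 41.65
eef_pos: [617.7, -224.0, 25.8]
ee_rot: [-0.001, 0.997, -0.072, 0.001]
force: [0.1, -0.6, -2.4]
grip_width: 0.319
```

Run:
```python
from h import *
plan([617,-223.5,20],np.radians(81.6))
```

```text
pos [ 617.7 -224.    25.8] t 41.65 jaw -98.3 q6 1.19 w 0.319 F [ 0.1 -0.6 -2.4]
delta [-0.016, -0.008, 0.117] dr [-0.016, -0.009, 0.015] tgtjaw -98.4
```

Call:
{"method": "servo_tool", "body": {"motion": [{"dr": [0,0,0],"delta_pos": [-0.015,0,0.1],"hand": 0.1},{"dr": [0,0,0],"delta_pos": [0,0,0.01],"hand": 0.1},{"dr": [0,0,0],"delta_pos": [0,0,0.01],"hand": 0.34},{"dr": [0,0,0],"delta_pos": [0,0,0],"hand": 0.46},{"dr": [0,0,0],"delta_pos": [0,0,0],"hand": 0.46},{"dr": [0,0,0],"delta_pos": [0,0,-0.3],"hand": 0.46},{"dr": [0,0,0],"delta_pos": [0,0,-0.7],"hand": 0.46},{"dr": [0,0,0],"delta_pos": [-0.2,0,-0.8],"hand": 0.7},{"dr": [0,0,0],"delta_pos": [-0.5,-0.4,-0.8],"hand": 1},{"dr": [0,0,0],"delta_pos": [-0.5,-0.8,-0.8],"hand": 1},{"dr": [0,0,0],"delta_pos": [-0.2,-0.8,-0.6],"hand": 1},{"dr": [0,0,0],"delta_pos": [0,-0.4,0],"hand": 1},{"dr": [0,0,0],"delta_pos": [0,0,0],"hand": 1}]}}

```text
time_s: 43.28
eef_pos: [563.7, -93.4, 234.4]
ee_rot: [0.001, 0.997, -0.072, 0.007]
force: [-0.3, -0.1, -1.2]
grip_width: 0.998
```

Run:
```python
from h import *
plan([617,-223.5,20],np.radians(81.6))
p,d,K,T=snap('wrist','w19'); P=cloud(d,K,T)
from collections import OrderedDict
R4={'coupon_140_mid':(23.5,(650.3,1.0)),'coupon_120_mid':(22,(639,-74)),'coupon_100_mid':(23,(628.2,-148.7)),'coupon_80_mid':(27,(617,-223.5))}
for n,(z,t) in R4.items():
    for o in outline_of('wrist',n)[:2]:
        c=max(cv2.findContours(o['pixels'].astype(np.uint8),cv2.RETR_EXTERNAL,cv2.CHAIN_APPROX_NONE)[0],key=len)[:,0]
        r=cv2.minAreaRect(onplane(c,z,K,T)[:,:2].astype(np.float32)); q=P[o['pixels']]
        print(n,t,round(o['score'],2),np.round(r[0],1),np.round(r[1],1),round(r[2],1),np.percentile(q[:,2],[10,50,90]).round(1))
snap('side','s19');snap('scene','sc19')
s=cv2.imread('pics/s19.png');cv2.imwrite('pics/s19a.png',cv2.resize(s[150:290,280:480],None,fx=4,fy=4,interpolation=cv2.INTER_CUBIC))
```

```text
pos [563.7 -93.4 234.4] t 43.27 jaw -98.3 q6 1.35 w 0.998 F [-0.3 -0.1 -1.2]
delta [1.374, 2.418, 4.309] dr [0.004, -0.076, 0.009] tgtjaw -98.4
coupon_140_mid (650.3, 1.0) 0.91 [650.1   0. ] [ 50.6 140.1] 80.1 [nan nan nan]
coupon_140_mid (650.3, 1.0) 0.6 [ 605.6 -117.8] [3.2 9.3] 82.5 [15.5 16.3 17.4]
coupon_120_mid (639, -74) 0.97 [640.3 -74.7] [ 39.5 119. ] 81.5 [nan nan nan]
coupon_100_mid (628.2, -148.7) 0.88 [ 629.2 -148.6] [ 51.3 101. ] 81.5 [nan nan nan]
coupon_80_mid (617, -223.5) 0.56 [ 618.  -222.9] [33.  78.4] 81.7 [nan nan nan]
coupon_80_mid (617, -223.5) 0.18 [ 660.3 -102.2] [ 8.  11.3] 81.6 [nan nan nan]
```

View pics/w19.png

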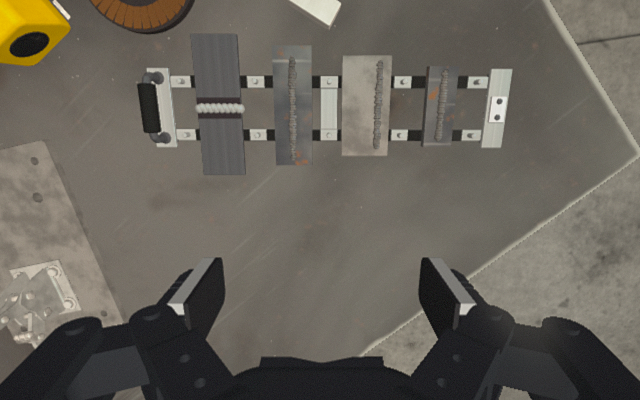

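View pics/s19a.png

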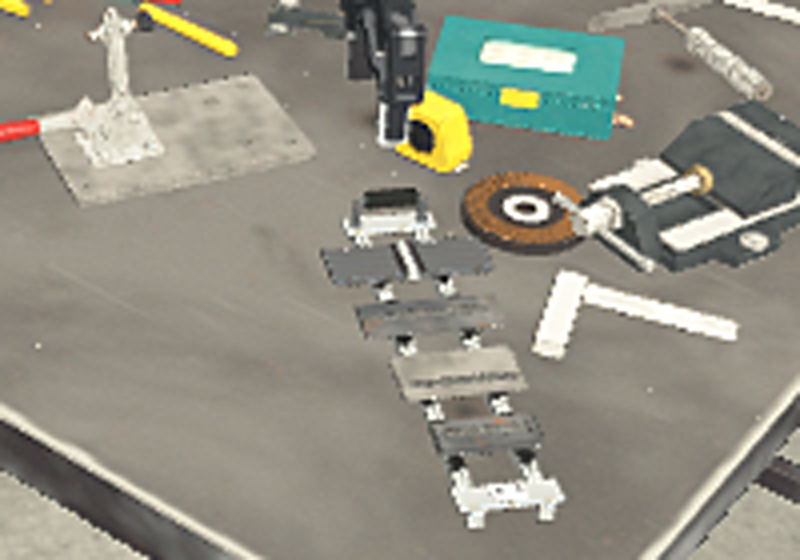

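View pics/sc19.png

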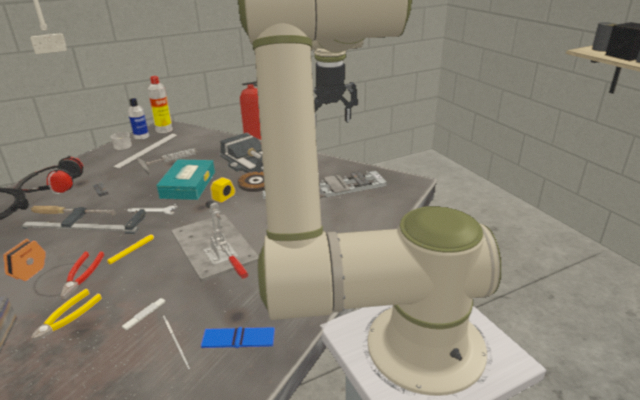

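Run:
```python
from h import *
p,d,K,T=snap('wrist'); P=cloud(d,K,T)
for n in ['coupon_140_mid','coupon_120_mid','coupon_100_mid','coupon_80_mid']:
    o=outline_of('wrist',n)[0]; m=cv2.erode(o['pixels'].astype(np.uint8),np.ones((5,5)))>0
    q=P[m]; q=q[np.isfinite(q).all(1)]; q=q[(q[:,2]>10)&(q[:,2]<40)]
    A=np.c_[q[:,:2]-q[:,:2].mean(0),np.ones(len(q))]; s=np.linalg.lstsq(A,q[:,2],rcond=None)[0]
    print(n,len(q),'slopes deg',np.degrees(s[:2]).round(2),'z',s[2].round(1))
print(ctrl.sense()['time_s'],ctrl.sense()['force'])
ticket.finish_job()
```

```text
coupon_140_mid 5435 slopes deg [ 0.01 -0.05] z 23.2
coupon_120_mid 3945 slopes deg [0.01 0.01] z 21.7
coupon_100_mid 4119 slopes deg [-0.1  -1.13] z 22.6
coupon_80_mid 2006 slopes deg [-0.05 -0.58] z 26.8
43.875 [ 0.11691098 -0.18744257 -1.01604784]
the job is handed in; nothing more can be done
```

All four coupons are on the rack in length order: the 140 mm next to the lifting grip, then the 120, the 100, and the 80 mm on the farthest rest. I tipped the red handle back to its stop and lifted the 140 mm coupon out only after that. The job was handed in at about 43.9 s of the 122 s allowed.

- **Position:** in the last wrist-camera picture each coupon's centre was within about 1.5 mm of its rest's middle. All were square across the rails to within about 1.5°, and the side view agreed.
- **Flatness:** the tops measured 23.2, 21.7, 22.6 and 26.8 mm high, which fits coupons lying on the 17 mm pads. Depth-fitted slopes were under 0.1° for the 140 and 120, but 1.1° for the 100 and 0.6° for the 80. I put those two down to the off-centre weld bead on the 100 and to depth noise, because their heights match lying flat. I did not check that any further.
- **Clamp:** the last pictures show the handle down and the clamp arm upright, so it is still open. The highest wrist force I read was about 52 N, when the handle reached its stop.
- **Disagreement:** two measurements of the 80 mm coupon before I picked it up differed by about 3 mm. I re-measured from its edges in the picture before gripping it.

The gripper was raised clear at hand-in and was touching nothing.

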